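# Weigh out a lot of turned spindles

## Robot

A 6-joint arm with a two-finger parallel gripper is mounted at the origin on the work surface. World frame = base frame: x ahead of the robot, y to its left, z up, the work surface at z = 0. Lengths are in m, angles in degrees, forces in N, time in s.
With the tool pointing down it reaches from about 0.25 to 0.725 m from the base axis. Payload 4 kg.
Tool frame: the origin (TCP) lies on the centre line of the jaws, within the pads' length; the fingertips stand 19 mm ahead of it and the grasp point (between the pads) is the TCP; x points along the fingers, z is the direction in which the jaws open and shut, and the axes are right-handed (so a half turn about x gives the same grasp; the last joint's range is limited). The gripper opens to 85 mm and grips with 20 to 120 N. Pads are 22 mm wide; open, the fingers measure 114 mm over their backs; the gripper's body (76 mm by 85 mm) begins 54 mm behind the grasp point. The pads swing forward as they close: fully open they stand 13 mm farther back than shut.
Start: joints at [66.807, 13.785, 0.286, 76.501, 0, 90], TCP at [0.197, 0.46, 0.25] pointing down, gripper open.
Joint ranges: [-155.79, 155.79], [-60.16, 107.12], [-62.33, 73.08], [-114, 123.19], [-81.49, 82.49], [-180, 180]. Speed limits (degrees/s): [159.86, 159.86, 180, 180, 180, 180].

## Interface

Orientations are given as [roll, pitch, yaw] about the fixed x, y, z axes, in that order (R = Rz(yaw) Ry(pitch) Rx(roll)).
In Python, from workcell import readout, eyes, job_done, finder gives the robot as it stands.
- The arm moves only by the tool move_arm, never from a script. Its argument "rows" is a list that holds one entry, the list of rows, each a list of 7 numbers: the opening, from 0 (shut) to 1 (fully open), then the shift along the tool's x, y, z in cm, then the turn, a rotation vector about the tool's x, y, z in degrees. In form: [[[jaw, dx, dy, dz, wx, wy, wz], ...]]. A call has 1 to 8 rows; each row shifts and turns the commanded pose from where the row before left it, along the tool's axes as they then stand; what a row does not reach is not made up. A row lasts 1/8 s, in which the tool goes at most 62.5 mm and 10.7 degrees, less where a joint would pass 70% of its speed; a pose out of reach is approached as far as the arm can. A call with a gripper value outside its range is refused whole. The fingers move at their own pace and stop on an object; "newtons" is the grip in N (left out, the last holds). Time passes only in rows, so rows that do not move let the fingers close. It gives the time, the measured TCP pose, the force and the opening at its end, in the units of the state.
- readout.sense(): the state, without advancing time (a new reading comes with each control period).
- eyes.capture(name): name is "side" or "top"; returns a dict with "pixels" (480x640x3 uint8, blue, green, red), "K" (3x3 intrinsics, pixels), "dist_coeffs" ([k1, k2, p1, p2, k3] as OpenCV has them; the pictures are not rectified), "rvec" (rotation vector, rad) and "tvec" (3), from world to camera coordinates, as OpenCV has them. Camera axes: x right, y down, z forward; pixel columns grow to the right and rows downward; lengths in m; the calibration is good to about 2 mm. A picture is of the moment at which its call begins. There is no depth.
- job_done(): hands the job in, once; it reports no verdict.
Trained networks look in a picture, given as the dict that the camera call returned (one of the last four; its "shot" number tells which), for a name from the list of things; names that differ only in an ending like _2 or _b are one class to them, and where a whole thing is asked for, a point or a joint stands for the part that bears it (a point fixed in the world has none). Each returns a list of dicts, best first, with "p" (0 to 1); they miss things now and then, are a little off and sometimes report something else, mostly with a low value. They report only what shows in the picture. A call takes as long as a camera call. They do not tell look-alikes from the thing itself.
- finder.outline_of(query, picture): "region" (480x640 bool, what is visible of it).
- finder.pinpoint(query, picture): "xyz" ([x, y, z] in m, in the coordinates of the camera as it stood for that picture, good to about 4 mm: a listed point, or the origin of a listed thing).
The state is a dict: "time": time; "q": joint angles; "qvel": joint speeds; "joint_efforts": joint torques, N m; "position": TCP position; "tcp_rot": TCP orientation; "wrist_force": force on the tool from outside, world axes, zero at the start; "ft_torque": the same for the moment, N m; "grip_width": finger opening in m.
Only numpy, scipy, OpenCV 4.12 (cv2) and the standard library are available. Lean on these libraries where they do the work, as an engineer would, in place of code of your own. Each camera call takes 0.05 s, during which the arm holds its last target.

## Task

Make up a lot of pale spindles by weight on the bench scale: swing the cupboard door wide open by its handle, clear every dark spindle off the scale pan into the red tray, and move pale spindles from the rack inside the door onto the pan until the needle comes to rest in the green. Leave the pale ones not needed in the rack, then shut the cupboard door fully; do not disturb the glue bottle, faceplate or brush.

Things in the scene. Friction and masses are not known exactly. Their poses are not given: they have to be found in the camera images.
- pale1_mid (a point): turned pale wooden spindle, 100 mm tall: a square foot 42 x 42 x 24 mm, above it a round shaft 30 mm across up to the knob on top (32 mm); about 0.13 kg, but each weighs up to 28 percent more or less (hidden). This point is its centre, 50 mm above the underside; its z axis runs from the foot to the knob, and x and y are square to the foot's sides. Starts standing in one pocket of the door rack, unless it is absent.
- pale2_mid (a point): turned pale wooden spindle, 100 mm tall: a square foot 42 x 42 x 24 mm, above it a round shaft 30 mm across up to the knob on top (32 mm); about 0.13 kg, but each weighs up to 28 percent more or less (hidden). This point is its centre, 50 mm above the underside; its z axis runs from the foot to the knob, and x and y are square to the foot's sides. Starts standing in one pocket of the door rack, unless it is absent.
- pale3_mid (a point): turned pale wooden spindle, 100 mm tall: a square foot 42 x 42 x 24 mm, above it a round shaft 30 mm across up to the knob on top (32 mm); about 0.13 kg, but each weighs up to 28 percent more or less (hidden). This point is its centre, 50 mm above the underside; its z axis runs from the foot to the knob, and x and y are square to the foot's sides. Starts standing in one pocket of the door rack, unless it is absent.
- pale4_mid (a point): turned pale wooden spindle, 100 mm tall: a square foot 42 x 42 x 24 mm, above it a round shaft 30 mm across up to the knob on top (32 mm); about 0.13 kg, but each weighs up to 28 percent more or less (hidden). This point is its centre, 50 mm above the underside; its z axis runs from the foot to the knob, and x and y are square to the foot's sides. Starts standing in one pocket of the door rack, unless it is absent.
- pale5_mid (a point): turned pale wooden spindle, 100 mm tall: a square foot 42 x 42 x 24 mm, above it a round shaft 30 mm across up to the knob on top (32 mm); about 0.13 kg, but each weighs up to 28 percent more or less (hidden). This point is its centre, 50 mm above the underside; its z axis runs from the foot to the knob, and x and y are square to the foot's sides. Starts standing on the scale pan.
- dark1_mid (a point): turned dark wooden spindle, 100 mm tall: a square foot 42 x 42 x 24 mm, above it a round shaft 30 mm across up to the knob on top (32 mm); about 0.13 kg, but each weighs up to 28 percent more or less (hidden). This point is its centre, 50 mm above the underside; its z axis runs from the foot to the knob, and x and y are square to the foot's sides. Starts standing on the scale pan, unless it is absent.
- dark2_mid (a point): turned dark wooden spindle, 100 mm tall: a square foot 42 x 42 x 24 mm, above it a round shaft 30 mm across up to the knob on top (32 mm); about 0.13 kg, but each weighs up to 28 percent more or less (hidden). This point is its centre, 50 mm above the underside; its z axis runs from the foot to the knob, and x and y are square to the foot's sides. Starts standing on the scale pan, unless it is absent.
- dark3_mid (a point): turned dark wooden spindle, 100 mm tall: a square foot 42 x 42 x 24 mm, above it a round shaft 30 mm across up to the knob on top (32 mm); about 0.13 kg, but each weighs up to 28 percent more or less (hidden). This point is its centre, 50 mm above the underside; its z axis runs from the foot to the knob, and x and y are square to the foot's sides. Starts standing on the scale pan, unless it is absent.
- pan (a joint): how far the sprung pan of the scale has sunk, m: 0 when empty, grows by about 5.1 mm per spindle (spring 250 N/m, damped, comes to rest within 1 s; stop at 30 mm). The red needle of the dial turns clockwise with it. The green band of the dial runs from 14.5 mm to 21.2 mm.
- pan_top (a point): centre of the upper surface of the scale pan (aluminium, 170 mm in x by 200 mm in y, rim 12 mm high and 4 mm thick), on a green scale with a round dial of 120 mm beyond the pan: the dial's middle is 150 mm along +x of this frame, its upper edge about 40 mm above the empty pan. Empty, the pan is 88 mm above the bench; this point sinks with it. The pan takes 6 standing spindles: x = -35 or +35 mm, y = -60, 0 or +60 mm. z is up. The scale is fixed.
- door (a joint): angle of the cupboard's blue door, rad: 0 shut, grows as it swings open towards the robot, up to 1.9; it stays where it is left (light friction).
- door_hinge (a point): point on the door's vertical hinge, at the door's lower edge, 6 mm above the bench. The frame turns with the door: the leaf runs 310 mm along -y, its outer face is 13 mm towards -x and faces -x. The leaf's top is 130 mm above this point. The hinge is at the left (+y) front edge of the fixed grey cupboard, which is 316 mm wide, 180 mm deep, 142 mm high, with a closed roof. Seen from above the door opens clockwise.
- door_handle (a point): middle of the door's steel handle, an upright round bar about 10 mm thick and 80 mm long standing 35 mm off the outer face, 94 mm above the bench, its top 134 mm above the bench; 275 mm from the hinge along the leaf. The frame turns with the door.
- rack (a point): centre of the floor of the rack that is fixed to the inside of the door and swings out with it: four pockets in a row at y = +93, +31, -31 and -93 mm of this frame, each 58 mm along y by 51 mm along x, walls and lip 24 mm high and 4 mm thick. The floor is 22 mm above the bench. The frame turns with the door, whose inner face is 26 mm towards -x of this point.
- tray_in (a point): centre of the inner floor of the loose open red tray, 200 x 190 x 40 mm outside, walls 5 mm, floor about 5 mm above the bench, 0.6 kg; x along its 200 mm side.
- glue: bystander: bottle, 60 mm across, 150 mm tall, origin under its centre.
- faceplate: bystander: dark steel lathe faceplate, 90 mm across, 50 mm high, on the roof of the cupboard, origin under its centre.
- brush: bystander: bench brush lying on the cupboard's roof, origin at its middle, underneath.
Mind the look-alikes: they are no part of the job. What is shaped like the part that bears dark2_mid but blue or pink is not meant.

How it is judged (in metres and radians):
On the way, in this order (a step that is already met when the one before it is completed fails the run):
1. the cupboard door has been swung wide open (more than 1.2 rad) (value of joint door above 1.2 rad), for 0.2 s.
2. every dark spindle is in the tray and the needle rests in the green with the pan untouched by the robot (x of dark1_mid in the frame of tray_in between -0.095 and 0.095 m and y of dark1_mid in the frame of tray_in between -0.09 and 0.09 m and z of dark1_mid in the frame of tray_in between 0.005 and 0.12 m and x of dark2_mid in the frame of tray_in between -0.095 and 0.095 m and y of dark2_mid in the frame of tray_in between -0.09 and 0.09 m and z of dark2_mid in the frame of tray_in between 0.005 and 0.12 m and x of dark3_mid in the frame of tray_in between -0.095 and 0.095 m and y of dark3_mid in the frame of tray_in between -0.09 and 0.09 m and z of dark3_mid in the frame of tray_in between 0.005 and 0.12 m and value of joint pan between 0.0145 and 0.0212 m and velocity of joint pan between -0.01 and 0.01 m/s and contact force between the fingers and pan below 0.1 N and value of joint door above 0.3 rad), for 0.5 s.
At the end, for the whole second after the job is handed in: The pan has sunk 14.5 to 21.2 mm (needle in the green) and is at rest, every dark spindle is in the tray, every pale spindle is on the pan or in the door rack, and the door is shut to within 0.06 rad (value of joint pan between 0.0145 and 0.0212 m and velocity of joint pan between -0.01 and 0.01 m/s and x of dark1_mid in the frame of tray_in between -0.095 and 0.095 m and y of dark1_mid in the frame of tray_in between -0.09 and 0.09 m and z of dark1_mid in the frame of tray_in between 0.005 and 0.12 m and x of dark2_mid in the frame of tray_in between -0.095 and 0.095 m and y of dark2_mid in the frame of tray_in between -0.09 and 0.09 m and z of dark2_mid in the frame of tray_in between 0.005 and 0.12 m and x of dark3_mid in the frame of tray_in between -0.095 and 0.095 m and y of dark3_mid in the frame of tray_in between -0.09 and 0.09 m and z of dark3_mid in the frame of tray_in between 0.005 and 0.12 m and ((x of pale1_mid in the frame of pan_top between -0.085 and 0.085 m and y of pale1_mid in the frame of pan_top between -0.1 and 0.1 m and z of pale1_mid in the frame of pan_top between 0.005 and 0.12 m) or (x of pale1_mid in the frame of rack between -0.035 and 0.035 m and y of pale1_mid in the frame of rack between -0.13 and 0.13 m and z of pale1_mid in the frame of rack between 0.01 and 0.07 m)) and ((x of pale2_mid in the frame of pan_top between -0.085 and 0.085 m and y of pale2_mid in the frame of pan_top between -0.1 and 0.1 m and z of pale2_mid in the frame of pan_top between 0.005 and 0.12 m) or (x of pale2_mid in the frame of rack between -0.035 and 0.035 m and y of pale2_mid in the frame of rack between -0.13 and 0.13 m and z of pale2_mid in the frame of rack between 0.01 and 0.07 m)) and ((x of pale3_mid in the frame of pan_top between -0.085 and 0.085 m and y of pale3_mid in the frame of pan_top between -0.1 and 0.1 m and z of pale3_mid in the frame of pan_top between 0.005 and 0.12 m) or (x of pale3_mid in the frame of rack between -0.035 and 0.035 m and y of pale3_mid in the frame of rack between -0.13 and 0.13 m and z of pale3_mid in the frame of rack between 0.01 and 0.07 m)) and ((x of pale4_mid in the frame of pan_top between -0.085 and 0.085 m and y of pale4_mid in the frame of pan_top between -0.1 and 0.1 m and z of pale4_mid in the frame of pan_top between 0.005 and 0.12 m) or (x of pale4_mid in the frame of rack between -0.035 and 0.035 m and y of pale4_mid in the frame of rack between -0.13 and 0.13 m and z of pale4_mid in the frame of rack between 0.01 and 0.07 m)) and ((x of pale5_mid in the frame of pan_top between -0.085 and 0.085 m and y of pale5_mid in the frame of pan_top between -0.1 and 0.1 m and z of pale5_mid in the frame of pan_top between 0.005 and 0.12 m) or (x of pale5_mid in the frame of rack between -0.035 and 0.035 m and y of pale5_mid in the frame of rack between -0.13 and 0.13 m and z of pale5_mid in the frame of rack between 0.01 and 0.07 m)) and value of joint door below 0.06 rad); the robot touches nothing.
It fails at once if the glue is moved more than 30 mm (distance of glue from where it was at the start of the episode above 0.03 m).
It fails at once if the faceplate is moved more than 30 mm (distance of faceplate from where it was at the start of the episode above 0.03 m).
It fails at once if the brush is moved more than 30 mm (distance of brush from where it was at the start of the episode above 0.03 m).
Of dark1, dark2, dark3 only 2 to 3 are there at a start; the rules pass over those that are not, and their reading is None.
Of pale1, pale2, pale3, pale4 only 3 to 4 are there at a start; the rules pass over those that are not, and their reading is None.
At some moment in a run one of tray may be knocked a few centimetres aside while the robot is not near it.
Once in a run the grip may slacken for a moment while it holds something.
It also fails if it takes over 210 s, if anything falls off the work surface, if the arm or the gripper's body presses on something with over 40 N, if the wrist force passes 120 N, or if a joint passes its speed limit or range.

## Working session

There is one attempt and no reset: what is moved stays moved. The work goes in short steps, Python scripts to look and compute and a tool call to move; the robot and the scene stay as the last step left them, time stands still between calls to the robot, and variables do not carry over. Pictures are saved under pics/ and viewed, and the job is handed in when it is done.

Besides the shell and the picture viewer there is one more tool, called by a JSON object that holds its "fn" and its "kwargs". move_arm: Moves the arm, as the interface text tells. Its arguments: {"type":"object","properties":{"rows":{"type":"array","items":{"type":"array","items":{"type":"array","items":{"type":"number"}}}},"newtons":{"type":"number"}},"required":["rows"]}

```bash
ls; mkdir -p pics
cat > h.py <<'E'
import numpy as np, cv2
from workcell import readout, eyes, job_done, finder
def cap(name,fn=None):
    p=eyes.capture(name)
    if fn: cv2.imwrite('pics/'+fn+'.png',p['pixels'])
    return p
def cam2w(p,x):
    R,_=cv2.Rodrigues(np.array(p['rvec'],float)); return R.T@(np.array(x,float).ravel()-np.array(p['tvec'],float).ravel())
def w2p(p,X):
    return cv2.projectPoints(np.array(X,float).reshape(-1,3),np.array(p['rvec'],float),np.array(p['tvec'],float),np.array(p['K'],float),np.array(p['dist_coeffs'],float))[0].reshape(-1,2)
def ray(p,uv,z):
    n=cv2.undistortPoints(np.array(uv,float).reshape(-1,1,2),np.array(p['K'],float),np.array(p['dist_coeffs'],float)).reshape(-1,2)
    R,_=cv2.Rodrigues(np.array(p['rvec'],float)); C=-R.T@np.array(p['tvec'],float).ravel()
    out=[]
    for a in n:
        d=R.T@np.array([a[0],a[1],1]); out.append(C+d*(z-C[2])/d[2])
    return np.array(out)
def find(p,q,mp=0.1):
    return [(round(r['p'],2),np.round(cam2w(p,r['xyz']),3).tolist()) for r in finder.pinpoint(q,p) if r['p']>mp]
E
python3 - <<'E'
from h import *
print(readout.sense())
t=cap('top','t0'); s=cap('side','s0')
for q in ['door_hinge','door_handle','rack','pan_top','tray_in','glue','faceplate','brush','pale1_mid','dark1_mid']:
    for n,p in (('top',t),('side',s)): print(q,n,find(p,q))
E
```

```text
pics
{'time': 0.0, 'q': array([6.68068282e+01, 1.38332118e+01, 2.14183353e-01, 7.65016109e+01,
       1.49162902e-03, 9.00006074e+01]), 'qvel': array([ 0.04134548, -0.07933074, -0.02060135, -0.05429665, -0.02882014,
       -0.07513355]), 'joint_efforts': array([-2.61412843e-04, -3.72317326e+01,  2.52406722e+01,  1.69642788e-02,
       -3.12189366e-05, -1.51595525e-06]), 'position': array([0.19667786, 0.45905372, 0.24940721]), 'tcp_rot': array([ 179.29221834,   89.87935147, -113.90156244]), 'wrist_force': array([0.30466374, 0.17611729, 0.32626789]), 'ft_torque': array([-0.00414249,  0.00494001,  0.06968374]), 'grip_width': 0.08515827843134685}
door_hinge top [(0.83, [0.705, 0.12, 0.006])]
door_hinge side [(0.58, [0.773, -0.119, 0.143]), (0.56, [0.701, 0.117, 0.007])]
door_handle top [(0.65, [0.666, -0.159, 0.095]), (0.56, [0.465, 0.362, 0.005])]
door_handle side [(0.65, [0.66, -0.162, 0.095])]
rack top [(0.65, [0.736, -0.048, 0.023]), (0.16, [0.468, 0.362, 0.004])]
rack side []
pan_top top [(0.92, [0.46, -0.351, 0.069])]
pan_top side [(0.74, [0.46, -0.358, 0.066]), (0.18, [0.767, 0.027, 0.141])]
tray_in top [(0.96, [0.464, 0.363, 0.008]), (0.6, [0.438, -0.295, 0.117])]
tray_in side [(0.56, [0.462, 0.361, 0.006])]
glue top []
glue side [(0.93, [0.76, 0.208, 0.001]), (0.25, [0.659, -0.161, 0.093])]
faceplate top [(0.61, [0.773, -0.113, 0.143])]
faceplate side [(0.86, [0.773, -0.118, 0.144])]
brush top [(0.59, [0.765, 0.023, 0.142]), (0.3, [0.735, -0.046, 0.022])]
brush side [(0.72, [0.767, 0.025, 0.145])]
pale1_mid top []
pale1_mid side [(0.67, [0.463, -0.355, 0.065])]
dark1_mid top [(0.62, [0.42, -0.404, 0.116])]
dark1_mid side [(0.8, [0.419, -0.411, 0.117])]
```

View pics/t0.png

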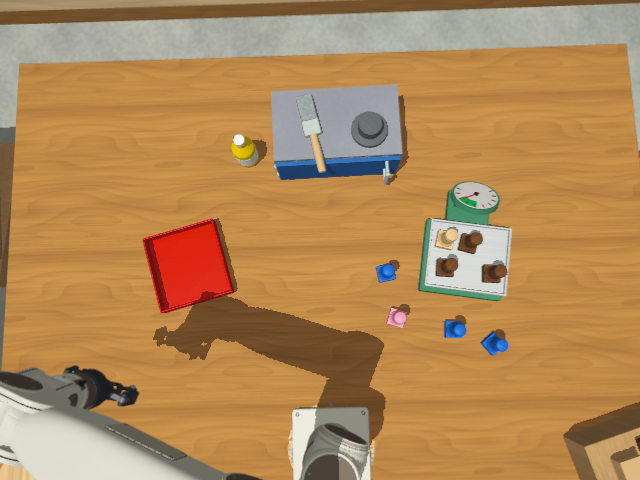

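View pics/s0.png

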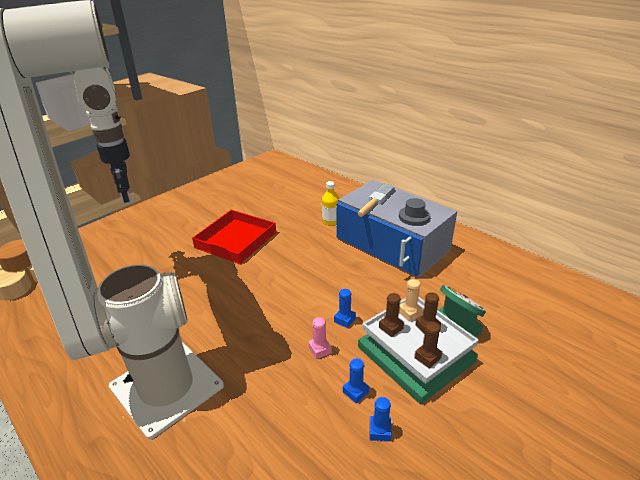

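Run:
```python
from h import *
t=cap('top'); s=cap('side')
im=t['pixels']; 
a=cv2.resize(im[170:310,380:520],None,fx=4,fy=4,interpolation=cv2.INTER_CUBIC)
b=cv2.resize(s['pixels'][250:400,330:490],None,fx=3,fy=3,interpolation=cv2.INTER_CUBIC)
cv2.imwrite('pics/za.png',a); cv2.imwrite('pics/zb.png',b)
print('feet lookalikes z~.024',ray(t,[(385,275),(397,319),(454,329),(494,344)],0.024).round(3))
print('tray corners z.04',ray(t,[(144,238),(216,220),(236,290),(163,311)],0.04).round(3))
print('knobs z.165',ray(t,[(451,262),(476,239),(500,270),(453,235)],0.165).round(3))
print('handle',ray(t,[(387,166)],0.134).round(3), 'door corners top', ray(t,[(273,163),(282,179),(400,174),(401,158)],0.14).round(3))
print('cam', cam2w(t,[0,0,0]),cam2w(s,[0,0,0]))
print(w2p(t,[[0.663,-0.16,0.134],[0.703,0.118,0.136],[0.7,-0.192,.136]]))
R,_=cv2.Rodrigues(np.array(readout.sense()['tcp_rot'])); 
from scipy.spatial.transform import Rotation as Ro
print(Ro.from_euler('xyz',readout.sense()['tcp_rot'],degrees=True).as_matrix().round(3))
```

```text
feet lookalikes z~.024 [[ 0.425 -0.151  0.024]
 [ 0.312 -0.177  0.024]
 [ 0.283 -0.321  0.024]
 [ 0.243 -0.419  0.024]]
tray corners z.04 [[0.539 0.472 0.04 ]
 [0.581 0.284 0.04 ]
 [0.397 0.233 0.04 ]
 [0.349 0.42  0.04 ]]
knobs z.165 [[ 0.44  -0.293  0.165]
 [ 0.493 -0.355  0.165]
 [ 0.418 -0.406  0.165]
 [ 0.504 -0.302  0.165]]
handle [[ 0.685 -0.158  0.134]] door corners top [[ 0.7    0.123  0.14 ]
 [ 0.659  0.101  0.14 ]
 [ 0.662 -0.188  0.14 ]
 [ 0.702 -0.192  0.14 ]]
cam [ 0.31153463 -0.01769051  1.45181072] [-0.19490032 -0.71158602  0.83236458]
[[388.34088668 174.65085468]
 [275.0018501  162.21726804]
 [400.78261275 159.41143187]]
[[-0.    -0.919  0.394]
 [-0.     0.394  0.919]
 [-1.     0.    -0.   ]]
```

View pics/za.png

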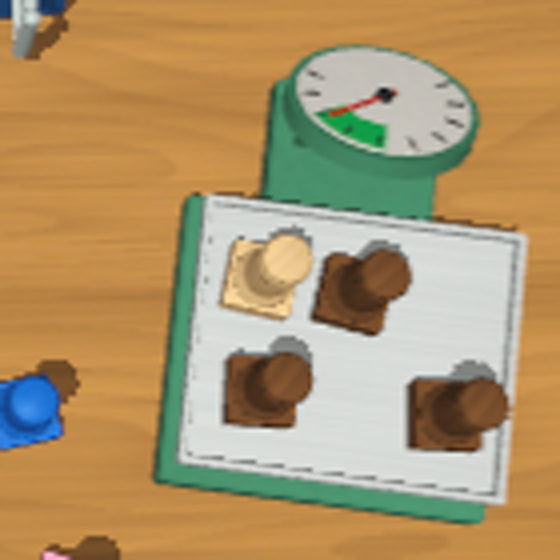

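View pics/zb.png

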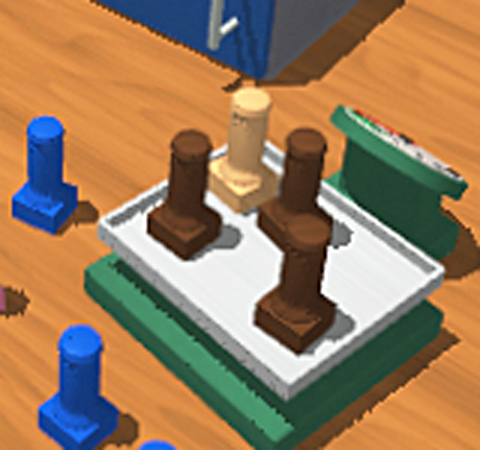

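Run:
```python
from h import *
t=cap('top'); s=cap('side')
def mark(p,X,img,off,f,col):
    for u in w2p(p,X): cv2.circle(img,tuple(int(v) for v in ((u-off)*f)),3,col,-1)
H=np.array([0.703,0.118,0.006])
def door(th,X): # frame coords -> world, th0 base yaw of frame
    c,sn=np.cos(th),np.sin(th); R=np.array([[c,-sn,0],[sn,c,0],[0,0,1]]); return (R@np.array(X,float).T).T+H
a=cv2.resize(t['pixels'][80:200,260:420],None,fx=5,fy=5,interpolation=cv2.INTER_CUBIC)
b=cv2.resize(s['pixels'][170:290,320:470],None,fx=5,fy=5,interpolation=cv2.INTER_CUBIC)
X=[[-.013,0,0],[-.013,-.31,0],[-.013,0,.13],[-.013,-.31,.13],[-.048,-.275,.048],[-.048,-.275,.128],[-.048,-.275,.088]]
for th,col in ((0,(0,255,255)),(np.radians(-3),(0,0,255)),(np.radians(3),(0,255,0))):
    mark(t,door(th,X),a,np.array([260,80]),5,col); mark(s,door(th,X),b,np.array([320,170]),5,col)
cv2.imwrite('pics/zc.png',a); cv2.imwrite('pics/zd.png',b)
```

```text
(no output)
```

View pics/zc.png

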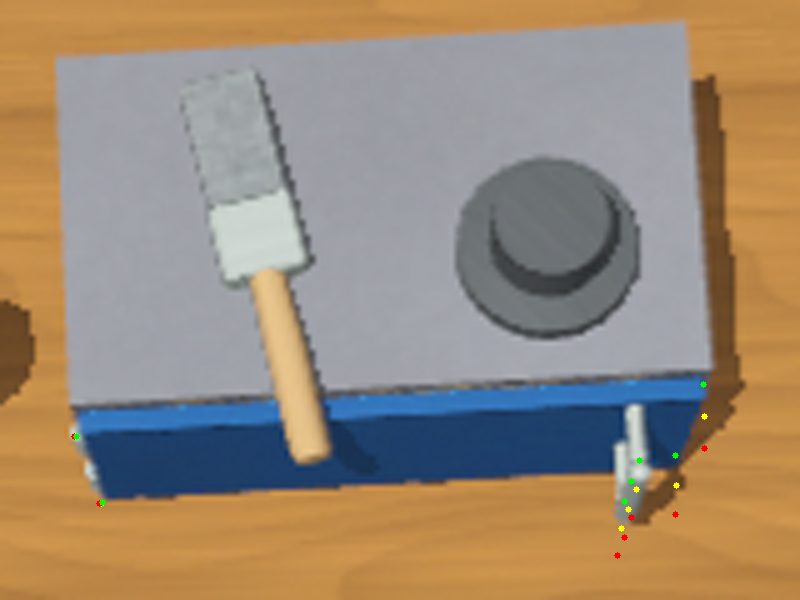

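View pics/zd.png

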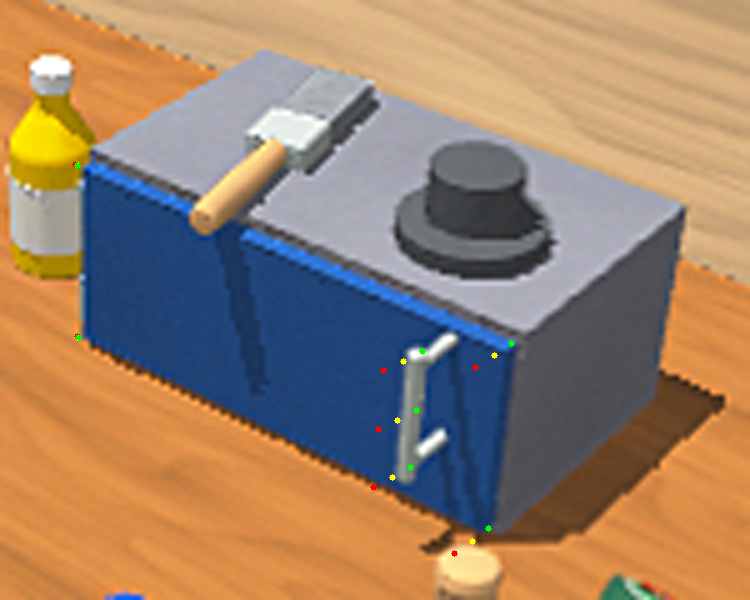

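Run:
```python
from h import *
from scipy.optimize import least_squares
t=cap('top'); s=cap('side')
X=np.array([[-.013,0,0],[-.013,-.31,0],[-.013,0,.13],[-.013,-.31,.13],[-.048,-.275,.048],[-.048,-.275,.128]])
ut=np.array([[103,497],[680,470],[88,430],[693,402],[622,520],[640,472]])/5+[260,80]
us=np.array([[82,340],[490,535],[88,172],[515,350],[405,480],[417,355]])/5+[320,170]
def W(v):
    c,sn=np.cos(v[2]),np.sin(v[2]); R=np.array([[c,-sn,0],[sn,c,0],[0,0,1]]); return X@R.T+[v[0],v[1],.006]
f=lambda v:np.r_[(w2p(t,W(v))-ut).ravel(),(w2p(s,W(v))-us).ravel()]
r=least_squares(f,[.703,.118,0],loss='soft_l1'); print(r.x,np.degrees(r.x[2]),r.cost); print(r.fun.reshape(-1,2).round(1)); print(W(r.x)[-1])
```

```text
[0.7060135  0.11561825 0.0175508 ] 1.005586947962178 8.262672858967338
[[ 0.6  0.1]
 [ 0.  -0.1]
 [-1.5  0.1]
 [ 3.3 -0.4]
 [ 1.  -1.2]
 [ 0.4  0.3]
 [ 0.4 -0.6]
 [-1.2  0.2]
 [-1.  -1.5]
 [-1.6  0.2]
 [ 0.1 -1.3]
 [-0.1  0.5]]
[ 0.66284712 -0.16018179  0.134     ]
```

{"fn": "move_arm", "kwargs": {"rows": [[[0.6,0,0,0,-7.7,0,0],[0.6,0,0,0,-7.7,0,0],[0.6,0,0,0,-7.7,0,0],[0.6,0,-3.6,-4.8,0,0,0],[0.6,0,-3.6,-4.8,0,0,0],[0.6,0,-3.6,-4.8,0,0,0],[0.6,0,-3.6,-4.8,0,0,0],[0.6,0,-3.6,-4.8,0,0,0]]], "newtons": 40}}

```text
time: 2.4
position: [0.3775, 0.2178, 0.2506]
tcp_rot: [-58.2, 89.9, 31.7]
wrist_force: [1.7, 0.5, 0.4]
grip_width: 0.0516
```

{"fn": "move_arm", "kwargs": {"rows": [[[0.6,0,-3.6,-4.7,0,0,0],[0.6,0,-3.6,-4.7,0,0,0],[0.6,0,-3.6,-4.7,0,0,0],[0.6,0,-3.6,-4.7,0,0,0],[0.6,0,-3.5,-4.7,0,0,0],[0.6,0,-3.5,-4.7,0,0,0],[0.6,0,-3.5,-4.7,0,0,0],[0.6,0,-3.5,-4.7,0,0,0]]]}}

```text
time: 3.4
position: [0.6609, -0.1588, 0.2503]
tcp_rot: [-81.8, 90.0, 8.1]
wrist_force: [1.4, 0.0, 0.2]
grip_width: 0.051
```

Run:
```python
from h import *
s=readout.sense(); print(s['position'],s['q'],s['tcp_rot'])
t=cap('top','t1'); s=cap('side','s1')
```

```text
[ 0.66091527 -0.15881362  0.25027715] [-1.35161536e+01  3.57334524e+01  3.38372244e+01  8.80765588e+01
  1.08068482e-02 -1.34162602e+01] [-81.75728933  89.9707196    8.14281983]
```

View pics/s1.png

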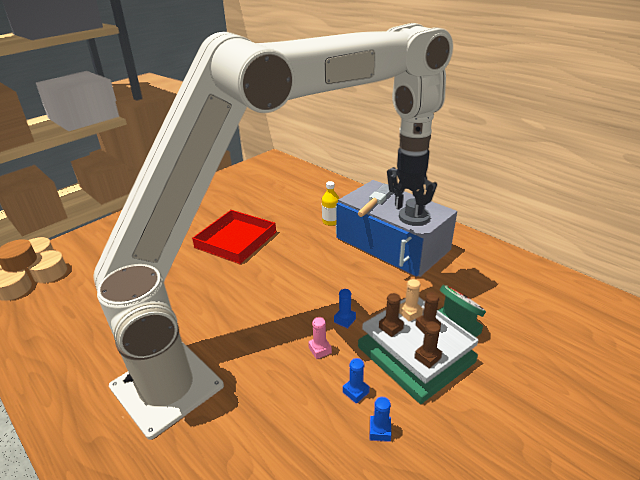

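{"fn": "move_arm", "kwargs": {"rows": [[[0.5,4.5,-0.2,-0.1,0,0,0],[0.5,4.5,0,0,0,0,0],[0.5,2.5,0,0,0,0,0],[0.5,2.0,0,0,0,0,0],[0.5,0,0,0,0,0,0]]]}}

```text
time: 4.12
position: [0.6601, -0.1573, 0.1131]
tcp_rot: [75.1, 89.7, 165.1]
wrist_force: [-0.8, 0.7, -0.3]
grip_width: 0.043
```

Run:
```python
from h import *
s=readout.sense(); print(s['position'],s['wrist_force'],s['tcp_rot'])
t=cap('top'); s=cap('side')
a=cv2.resize(t['pixels'][90:220,310:450],None,fx=4,fy=4,interpolation=cv2.INTER_CUBIC)
b=cv2.resize(s['pixels'][120:290,330:470],None,fx=4,fy=3.3,interpolation=cv2.INTER_CUBIC)
cv2.imwrite('pics/zf.png',b)
```

```text
[ 0.66013773 -0.15729413  0.11310432] [-0.7610645   0.68400817 -0.27326821] [ 75.12817598  89.71629197 165.05841975]
```

View pics/zf.png

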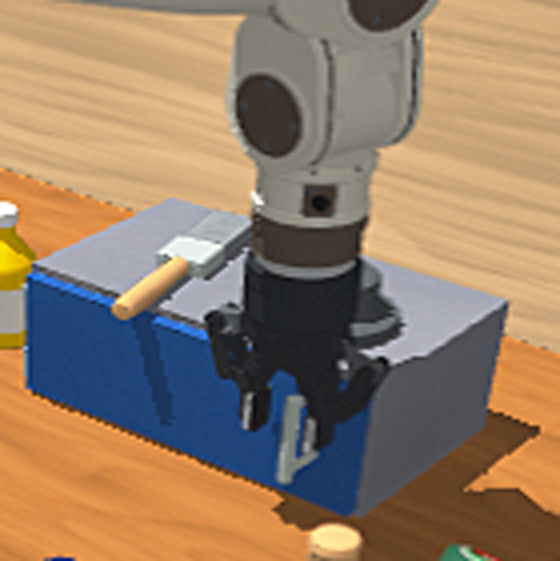

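{"fn": "move_arm", "kwargs": {"rows": [[[0.5,0,-0.3,-0.3,0,0,0],[0.0,0,0,0,0,0,0],[0.0,0,0,0,0,0,0],[0.0,0,0,0,0,0,0],[0.0,0,0,0,0,0,0]]], "newtons": 50}}

```text
time: 4.85
position: [0.6655, -0.1589, 0.1164]
tcp_rot: [-24.6, 89.8, 65.4]
wrist_force: [0.9, 5.5, 2.5]
grip_width: 0.0098
```

{"fn": "move_arm", "kwargs": {"rows": [[[0.0,0,1.43,0.29,3,0,0],[0.0,0,2.85,0.65,6,0,0],[0.0,0,2.85,0.65,6,0,0]]]}}

```text
time: 5.22
position: [0.5957, -0.1389, 0.1163]
tcp_rot: [-72.1, 89.8, 2.7]
wrist_force: [1.3, 2.5, 2.7]
grip_width: 0.0094
```

Run:
```python
from h import *
s=readout.sense(); p=s['position']; r=s['tcp_rot']; print(p,s['wrist_force'],r,r[2]-r[0], s['q'].round(0)); d=p[:2]-[.706,.1155]; print(np.linalg.norm(d))
```

```text
[ 0.59566828 -0.13893747  0.11634199] [1.2612353  2.48243168 2.71795948] [-72.06776059  89.83898304   2.65071575] 74.71847634101758 [-13.  31.   5.  64.   0.   2.]
0.2773292524116956
```

Forces are low and the radius matches. I'll continue the swing.

{"fn": "move_arm", "kwargs": {"rows": [[[0.0,0,2.85,0.65,6,0,0],[0.0,0,2.85,0.65,6,0,0],[0.0,0,2.85,0.65,6,0,0],[0.0,0,2.85,0.65,6,0,0],[0.0,0,2.85,0.65,6,0,0]]]}}

```text
time: 5.85
position: [0.4818, -0.0482, 0.1163]
tcp_rot: [-166.6, 89.7, -122.0]
wrist_force: [-6.4, -5.1, 8.6]
grip_width: 0.0097
```

Run:
```python
from h import *
s=readout.sense(); p=s['position']; r=s['tcp_rot']; print(p,s['wrist_force'],r,r[2]-r[0], s['q'].round(0)); d=p[:2]-[.706,.1155]; print(np.linalg.norm(d))
```

```text
[ 0.48178736 -0.04820295  0.11626245] [-6.41254973 -5.07572369  8.57655713] [-166.60067483   89.67383732 -122.02870965] 44.57196517922634 [ -6.  18. -15.  57.  -0.  40.]
0.2776147703701356
```

{"fn": "move_arm", "kwargs": {"rows": [[[0.0,0,2.85,0.65,6,0,0],[0.0,0,2.85,0.65,6,0,0],[0.0,0,2.85,0.65,6,0,0],[0.0,0,2.85,0.65,6,0,0],[0.0,0,2.85,0.65,6,0,0],[0.0,0,2.85,0.65,6,0,0],[0.0,0,0,0,0,0,0],[0.0,0,0,0,0,0,0]]]}}

```text
time: 6.85
position: [0.4275, 0.1188, 0.1162]
tcp_rot: [168.7, 89.4, 177.8]
wrist_force: [-20.4, -0.5, 21.7]
grip_width: 0.01
```

Run:
```python
from h import *
s=readout.sense(); p=s['position']; r=s['tcp_rot']; print(p,s['wrist_force'],r,r[2]-r[0], s['q'].round(0)); d=p[:2]-[.706,.1155]; print(np.linalg.norm(d))
cap('top','t2')
```

```text
[0.42745807 0.11883095 0.11615054] [-20.41975468  -0.46368591  21.73572172] [168.74110348  89.35576391 177.76688844] 9.02578495336877 [ 15.  14. -20.  56.   0.  96.]
0.2785618482141504
```

View pics/t2.png

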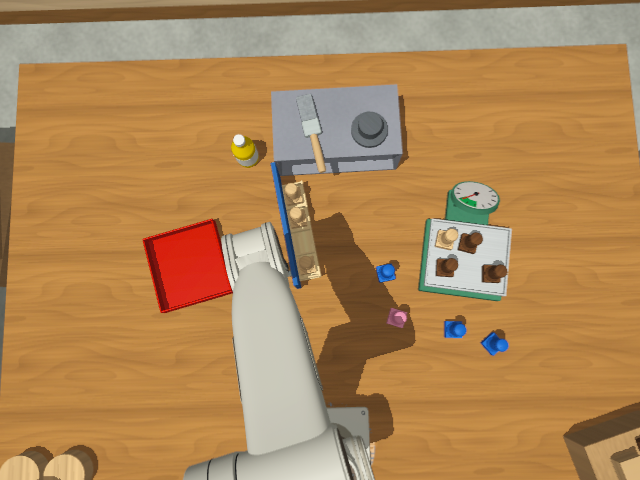

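{"fn": "move_arm", "kwargs": {"rows": [[[0.4,0,0,0,0,0,0],[0.4,0,0,0,0,0,0],[0.4,0,0,0,0,0,0],[0.4,-4,0,0,0,0,0],[0.4,-5,0,0,0,0,0],[0.4,-6,0,0,0,0,0]]], "newtons": 40}}

```text
time: 7.65
position: [0.4335, 0.1182, 0.266]
tcp_rot: [-171.5, 89.9, -162.6]
wrist_force: [1.2, 0.9, 0.1]
grip_width: 0.0342
```

Run:
```python
from h import *
s=readout.sense(); p=s['position']; r=s['tcp_rot']; print(p,s['wrist_force'],r,r[2]-r[0], s['q'].round(0))
t=cap('top'); s=cap('side')
for q in ['door_handle','rack','pan_top','tray_in','pale1_mid','dark1_mid']:
    for n,c in (('top',t),('side',s)): print(q,n,find(c,q))
for q in ['pale1_mid','dark1_mid']:
    for n,c in (('top',t),('side',s)):
        for r in finder.outline_of(q,c):
            ys,xs=np.nonzero(r['region']); print(q,n,round(r['p'],2),xs.min(),xs.max(),ys.min(),ys.max(),len(xs))
a=cv2.resize(t['pixels'][170:310,380:520],None,fx=4,fy=4,interpolation=cv2.INTER_CUBIC)
cv2.imwrite('pics/za2.png',a)
```

```text
[0.43354239 0.11822554 0.26599628] [1.22620084 0.88531583 0.07226299] [-171.47918116   89.88515841 -162.59221151] 8.88696964537624 [15.  8. -5. 78. -0. 96.]
door_handle top [(0.69, [0.428, 0.118, 0.095]), (0.25, [0.637, 0.083, 0.073])]
door_handle side [(0.8, [0.425, 0.114, 0.096]), (0.4, [0.46, 0.361, 0.007])]
rack top [(0.92, [0.547, 0.064, 0.024]), (0.3, [0.506, -0.3, 0.115])]
rack side [(0.6, [0.55, 0.064, 0.023])]
pan_top top [(0.84, [0.46, -0.353, 0.069])]
pan_top side [(0.74, [0.461, -0.353, 0.067])]
tray_in top [(0.96, [0.466, 0.364, 0.006])]
tray_in side [(0.65, [0.459, 0.364, 0.004])]
pale1_mid top [(0.67, [0.637, 0.082, 0.073]), (0.58, [0.419, -0.406, 0.113])]
pale1_mid side []
dark1_mid top [(0.9, [0.416, -0.407, 0.116]), (0.61, [0.759, 0.208, 0.003])]
dark1_mid side [(0.97, [0.417, -0.414, 0.122])]
pale1_mid top 0.71 284 301 183 205 305
pale1_mid top 0.66 435 457 229 249 357
pale1_mid top 0.17 298 315 256 274 270
pale1_mid side 0.59 327 340 216 245 299
dark1_mid top 0.57 481 506 265 282 396
dark1_mid side 0.75 414 441 321 368 806
dark1_mid side 0.15 269 346 201 287 2637
```

Run:
```python
from h import *
t=cap('top'); s=cap('side')
o=np.array([380,170])
k=np.array([(287,376),(384,275),(480,403),(286,260)])/4+o
print(ray(t,k,.167).round(3))
# model check overlays
a=cv2.resize(t['pixels'][170:310,380:520],None,fx=4,fy=4,interpolation=cv2.INTER_CUBIC)
b=cv2.resize(s['pixels'][250:400,330:490],None,fx=4,fy=4,interpolation=cv2.INTER_CUBIC)
th=np.linspace(0,2*np.pi,40)
for P in ray(t,k,.167):
    for z,r in ((.167,.016),(.091,.015)):
        C=np.c_[P[0]+r*np.cos(th),P[1]+r*np.sin(th),np.full(40,z)]
        for im,c,off in ((a,t,o),(b,s,np.array([330,250]))):
            cv2.polylines(im,[((w2p(c,C)-off)*4).astype(np.int32)],True,(0,255,255),1)
cv2.imwrite('pics/o1.png',np.hstack([a[:,:],cv2.resize(b,None,fx=.9,fy=.9333)[:,:]])[:, :]); print(a.shape,b.shape)
cv2.imwrite('pics/o1.png',a);cv2.imwrite('pics/o2.png',b)
```

```text
[[ 0.435 -0.294  0.167]
 [ 0.493 -0.355  0.167]
 [ 0.416 -0.405  0.167]
 [ 0.504 -0.298  0.167]]
(560, 560, 3) (600, 640, 3)
```

View pics/o1.png

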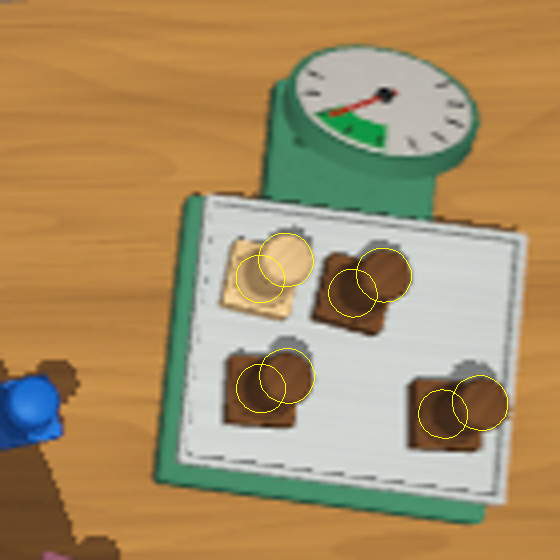

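View pics/o2.png

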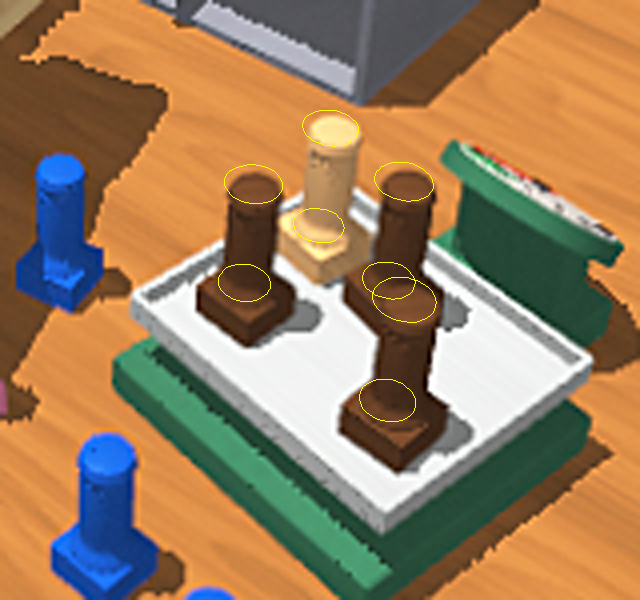

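{"fn": "move_arm", "kwargs": {"rows": [[[0.55,0,0,0,8.9,0,0],[0.55,0,-5.8,-0.2,0,0,0],[0.55,0,-5.8,-0.2,0,0,0],[0.55,0,-5.8,-0.2,0,0,0],[0.55,0,-5.8,-0.2,0,0,0],[0.55,0,-5.8,-0.2,0,0,0],[0.55,0,-5.8,-0.2,0,0,0],[0.55,0,-5.8,-0.2,0,0,0]]]}}

```text
time: 9.65
position: [0.4197, -0.2895, 0.2655]
tcp_rot: [-15.2, 90.0, -15.2]
wrist_force: [1.6, -0.0, -0.2]
grip_width: 0.0471
```

{"fn": "move_arm", "kwargs": {"rows": [[[0.55,0,-5.8,-0.2,0,0,0],[0.55,0,-5.8,-0.2,0,0,0],[0.55,0,0,0,0,0,0],[0.55,2.0,0,0,0,0,0]]]}}

```text
time: 10.15
position: [0.4165, -0.4043, 0.2462]
tcp_rot: [-34.5, 89.8, -34.5]
wrist_force: [0.1, -0.1, -1.1]
grip_width: 0.0472
```

```bash
cat > st.py <<'E'
from h import *
import sys
s=readout.sense(); r=s['tcp_rot']; p=s['position']; print('pos',p.round(4),'z',round(((r[2]-r[0]+180)%360)-180,2),'pitch',round(r[1],2),'F',s['wrist_force'].round(1),'w',round(s['grip_width'],4),'q',s['q'].round(0),'t',s['time'])
if len(sys.argv)>1:
    T=[float(v) for v in sys.argv[1:4]]; d=(np.array(T)-p)*100; print('tool dx dy dz cm (z=+x):',(-d[2]).round(2),d[1].round(2),d[0].round(2))
E
python3 st.py .416 -.405 .147
```

```text
pos [ 0.4165 -0.4043  0.2462] z -0.06 pitch 89.84 F [ 0.1 -0.1 -1.1] w 0.0472 q [-44.  23.  13.  79.   0.  46.] t 10.15
tool dx dy dz cm (z=+x): 9.92 -0.07 -0.05
```

{"fn": "move_arm", "kwargs": {"rows": [[[0.55,4.0,-0.1,0,0,0,0],[0.55,3.5,0,0,0,0,0],[0.55,2.4,0,0,0,0,0],[0.0,0,0,0,0,0,0],[0.0,0,0,0,0,0,0],[0.0,0,0,0,0,0,0]]], "newtons": 50}}

```text
time: 10.9
position: [0.4167, -0.4048, 0.1479]
tcp_rot: [-41.9, 89.9, -41.8]
wrist_force: [0.1, 0.3, -0.2]
grip_width: 0.0289
```

```bash
python3 st.py .416 -.405 .147; python3 -c "
from h import *
s=cap('side'); cv2.imwrite('pics/g1.png',cv2.resize(s['pixels'][200:420,300:500],None,fx=3,fy=2.7))"
```

```text
pos [ 0.4167 -0.4048  0.1479] z 0.03 pitch 89.85 F [ 0.1  0.3 -0.2] w 0.0289 q [-44.  26.   3.  66.   0.  46.] t 10.9
tool dx dy dz cm (z=+x): 0.09 -0.02 -0.07
```

View pics/g1.png

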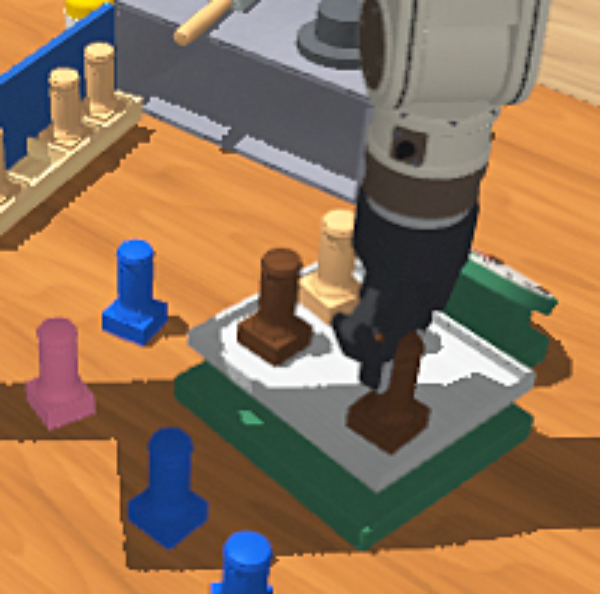

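{"fn": "move_arm", "kwargs": {"rows": [[[0.0,-3,0,0,0,0,0],[0.0,-5,0,0,0,0,0],[0.0,-4.5,2,0.2,0,0,0],[0.0,0,5,0.5,0,0,0],[0.0,0,5.8,0.6,0,0,0],[0.0,0,5.8,0.6,0,0,0],[0.0,0,5.8,0.6,0,0,0],[0.0,0,5.8,0.6,0,0,0]]]}}

```text
time: 11.95
position: [0.4471, -0.1008, 0.2724]
tcp_rot: [-9.4, 89.9, -9.5]
wrist_force: [0.4, 0.6, -0.8]
grip_width: 0.0291
```

```bash
python3 st.py .498 .417 .087; python3 -c "
from h import *
t=cap('top','t3'); s=cap('side')
print(find(t,'tray_in'),find(s,'tray_in'))"
```

```text
pos [ 0.4471 -0.1008  0.2724] z -0.03 pitch 89.86 F [ 0.4  0.6 -0.8] w 0.0291 q [-13.   8.  -3.  78.   0.  77.] t 11.95
tool dx dy dz cm (z=+x): 18.54 51.78 5.09
[(0.95, [0.468, 0.36, 0.007]), (0.34, [0.507, -0.296, 0.122])] [(0.82, [0.46, 0.362, 0.006])]
```

View pics/t3.png

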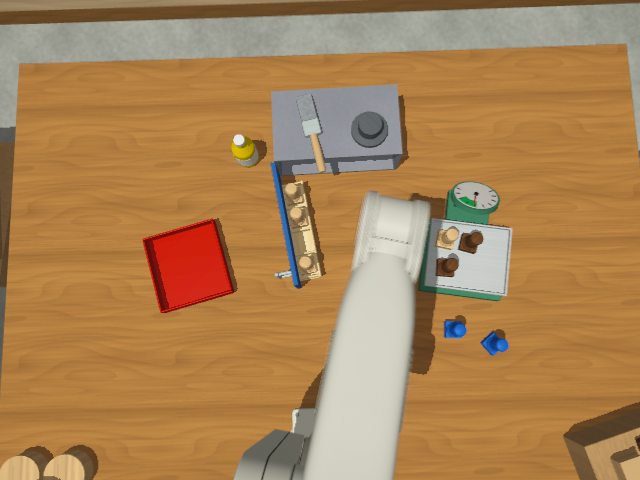

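{"fn": "move_arm", "kwargs": {"rows": [[[0.0,0,5.8,0.6,0,0,0],[0.0,0,5.8,0.6,0,0,0],[0.0,0,5.8,0.6,0,0,0],[0.0,0,5.8,0.6,0,0,0],[0.0,0,5.8,0.6,0,0,0],[0.0,0,5.8,0.6,0,0,0],[0.0,0,5.8,0.6,0,0,0],[0.0,0,5.8,0.6,0,0,0]]]}}

```text
time: 13.15
position: [0.4967, 0.3617, 0.2715]
tcp_rot: [-1.6, 89.9, -1.8]
wrist_force: [2.0, -0.2, -0.4]
grip_width: 0.0294
```

{"fn": "move_arm", "kwargs": {"rows": [[[0.0,3,5.4,0.3,0,0,0],[0.0,6,0,0,0,0,0],[0.0,5,0,0,0,0,0],[0.0,3,0,0,0,0,0],[0.0,1.2,0,0,0,0,0],[0.0,0,0,0,0,0,0]]]}}

```text
time: 13.9
position: [0.4988, 0.4145, 0.089]
tcp_rot: [-124.4, 90.0, -124.5]
wrist_force: [0.7, -0.1, -1.1]
grip_width: 0.0293
```

```bash
python3 st.py .498 .417 .087; python3 -c "
from h import *
s=cap('side'); cv2.imwrite('pics/g2.png',cv2.resize(s['pixels'][130:300,150:350],None,fx=3,fy=3))"
```

```text
pos [0.4988 0.4145 0.089 ] z -0.1 pitch 89.96 F [ 0.7 -0.1 -1.1] w 0.0293 q [ 40.  36.  11.  64.  -0. 130.] t 13.9
tool dx dy dz cm (z=+x): 0.2 0.25 -0.08
```

View pics/g2.png

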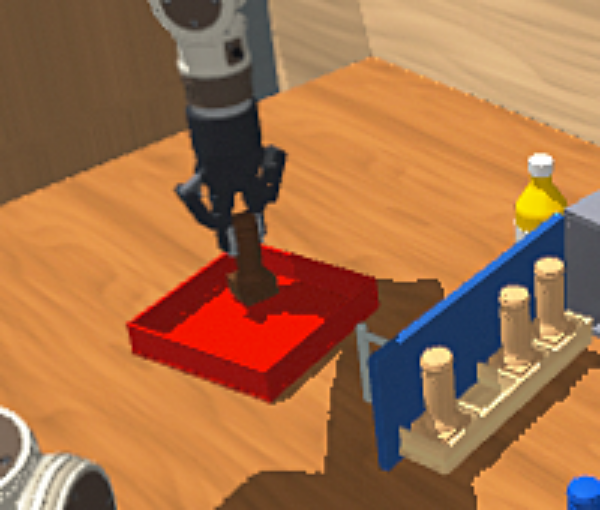

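{"fn": "move_arm", "kwargs": {"rows": [[[0.0,0.3,0,0,0,0,0],[0.55,0,0,0,0,0,0],[0.55,0,0,0,0,0,0],[0.55,-5,0,0,0,0,0],[0.55,-6,0,0,0,0,0],[0.55,-6,-1.0,0,0,0,0],[0.55,-1,-5.8,-0.5,0,0,0],[0.55,0,-5.8,-0.5,0,0,0]]]}}

```text
time: 14.95
position: [0.4886, 0.2893, 0.2689]
tcp_rot: [26.5, 89.7, 26.6]
wrist_force: [-0.3, -0.5, -0.7]
grip_width: 0.0472
```

{"fn": "move_arm", "kwargs": {"rows": [[[0.55,0,-5.8,-0.5,0,0,0],[0.55,0,-5.8,-0.5,0,0,0],[0.55,0,-5.8,-0.5,0,0,0],[0.55,0,-5.8,-0.5,0,0,0],[0.55,0,-5.8,-0.5,0,0,0],[0.55,0,-5.8,-0.5,0,0,0],[0.55,0,-5.8,-0.5,0,0,0],[0.55,0,-5.8,-0.5,0,0,0]]]}}

```text
time: 15.95
position: [0.4478, -0.1763, 0.2672]
tcp_rot: [-17.9, 89.9, -17.9]
wrist_force: [1.6, 0.1, -0.4]
grip_width: 0.0469
```

```bash
python3 st.py .435 -.294 .152; python3 -c "
from h import *
t=cap('top','t4')"
```

```text
pos [ 0.4478 -0.1763  0.2672] z 0.02 pitch 89.88 F [ 1.6  0.1 -0.4] w 0.0469 q [-21.  11.  -1.  78.   0.  68.] t 15.95
tool dx dy dz cm (z=+x): 11.52 -11.77 -1.28
```

View pics/t4.png

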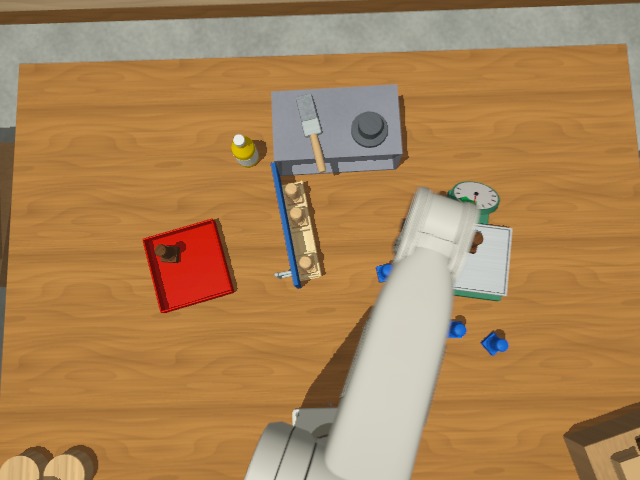

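{"fn": "move_arm", "kwargs": {"rows": [[[0.55,0,-5.9,-0.6,0,0,0],[0.55,1.5,-5.9,-0.6,0,0,0],[0.55,0,0,0,0,0,0],[0.55,4.5,0,0,0,0,0],[0.55,3.5,0,0,0,0,0],[0.55,2.0,0,0,0,0,0],[0.0,0,0,0,0,0,0],[0.0,0,0,0,0,0,0]]]}}

```text
time: 17.0
position: [0.4367, -0.292, 0.1525]
tcp_rot: [-27.8, 89.9, -27.8]
wrist_force: [-0.5, 0.1, -0.6]
grip_width: 0.029
```

{"fn": "move_arm", "kwargs": {"rows": [[[0.0,0,0,0,0,0,0],[0.0,-3,0,0,0,0,0],[0.0,-5,0,0,0,0,0],[0.0,-4,0,0,0,0,0]]]}}

```text
time: 17.5
position: [0.4364, -0.2927, 0.2742]
tcp_rot: [-34.6, 89.8, -34.6]
wrist_force: [0.9, 0.2, -1.0]
grip_width: 0.029
```

```bash
python3 st.py .410 .397 .089; python3 -c "
from h import *
s=cap('side'); cv2.imwrite('pics/g3.png',cv2.resize(s['pixels'][200:420,300:500],None,fx=3,fy=2.7))"
```

```text
pos [ 0.4364 -0.2927  0.2742] z 0.0 pitch 89.83 F [ 0.9  0.2 -1. ] w 0.029 q [-34.  16.   7.  81.  -0.  56.] t 17.5
tool dx dy dz cm (z=+x): 18.52 68.97 -2.64
```

View pics/g3.png

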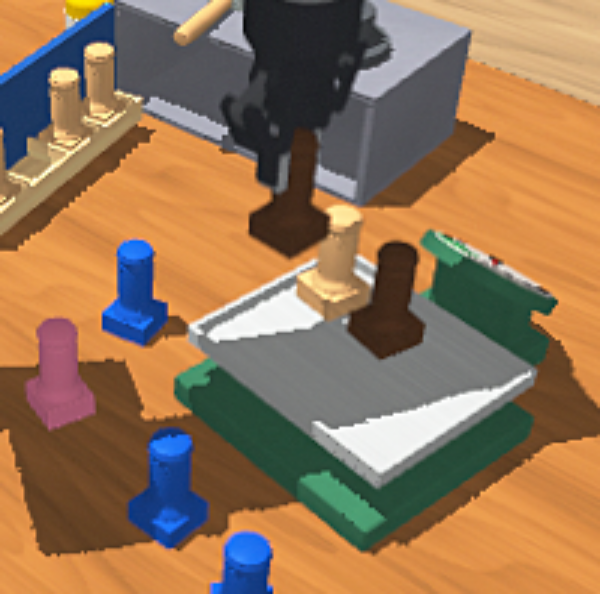

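{"fn": "move_arm", "kwargs": {"rows": [[[0.0,0,4.0,0,0,0,0],[0.0,0,5.8,-0.2,0,0,0],[0.0,0,5.8,-0.2,0,0,0],[0.0,0,5.8,-0.2,0,0,0],[0.0,0,5.8,-0.2,0,0,0],[0.0,0,5.8,-0.2,0,0,0],[0.0,0,5.8,-0.2,0,0,0],[0.0,0,5.8,-0.2,0,0,0]]]}}

```text
time: 18.55
position: [0.4219, 0.1555, 0.2723]
tcp_rot: [15.5, 89.8, 15.5]
wrist_force: [0.9, -1.5, -0.8]
grip_width: 0.029
```

{"fn": "move_arm", "kwargs": {"rows": [[[0.0,0,5.8,-0.3,0,0,0],[0.0,0,5.8,-0.3,0,0,0],[0.0,0,5.8,-0.3,0,0,0],[0.0,0,5.0,-0.3,0,0,0],[0.0,0,2.0,0,0,0,0]]]}}

```text
time: 19.18
position: [0.4092, 0.4006, 0.2715]
tcp_rot: [57.7, 89.9, 57.9]
wrist_force: [-0.3, 0.2, -2.5]
grip_width: 0.0291
```

```bash
python3 st.py .410 .397 .087; python3 -c "
from h import *
t=cap('top','t5');s=cap('side','g4')
print(find(t,'tray_in'),find(s,'tray_in'))"
```

```text
pos [0.4092 0.4006 0.2715] z 0.19 pitch 89.91 F [-0.3  0.2 -2.5] w 0.0291 q [ 44.  22.  14.  83.   0. 134.] t 19.175
tool dx dy dz cm (z=+x): 18.45 -0.36 0.08
[(0.91, [0.465, 0.363, 0.004])] [(0.79, [0.462, 0.361, 0.005])]
```

View pics/g4.png

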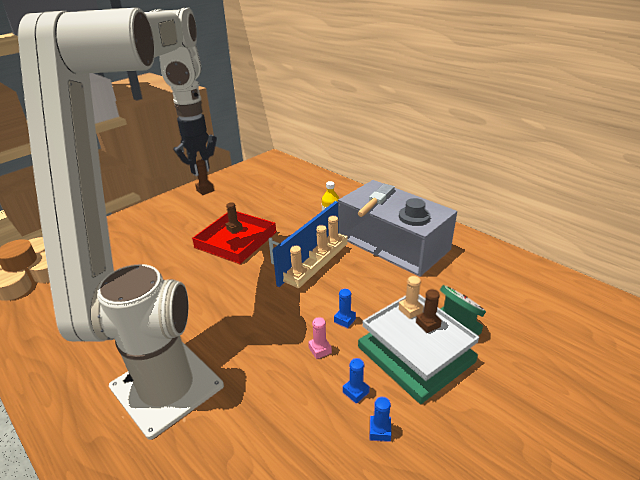

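{"fn": "move_arm", "kwargs": {"rows": [[[0.0,5.0,-0.3,0,0,0,0],[0.0,6.0,0,0,0,0,0],[0.0,4.5,0,0,0,0,0],[0.0,2.2,0,0,0,0,0],[0.0,0.7,0,0,0,0,0],[0.0,0,0,0,0,0,0],[0.55,0,0,0,0,0,0],[0.55,0,0,0,0,0,0]]]}}

```text
time: 20.38
position: [0.4108, 0.3952, 0.0889]
tcp_rot: [43.0, 89.8, 43.0]
wrist_force: [0.6, -0.4, 0.5]
grip_width: 0.047
```

{"fn": "move_arm", "kwargs": {"rows": [[[0.55,-5,0,0,0,0,0],[0.55,-6,0,0,0,0,0],[0.55,-6,0,0,0,0,0],[0.55,-1,-5.0,0.5,0,0,0],[0.55,0,-5.8,0.6,0,0,0],[0.55,0,-5.8,0.7,0,0,0],[0.55,0,-5.8,0.7,0,0,0],[0.55,0,-5.8,0.7,0,0,0]]]}}

```text
time: 21.38
position: [0.4421, 0.1109, 0.2684]
tcp_rot: [10.9, 89.9, 10.9]
wrist_force: [1.4, -0.2, 0.2]
grip_width: 0.0471
```

{"fn": "move_arm", "kwargs": {"rows": [[[0.55,0,-5.8,0.7,0,0,0],[0.55,0,-5.8,0.7,0,0,0],[0.55,0,-5.8,0.7,0,0,0],[0.55,0,-5.8,0.7,0,0,0],[0.55,0,-5.8,0.7,0,0,0],[0.55,0,-5.8,0.7,0,0,0]]]}}

```text
time: 22.12
position: [0.4842, -0.2374, 0.2684]
tcp_rot: [-19.8, 89.9, -19.8]
wrist_force: [1.4, -0.2, 0.2]
grip_width: 0.0467
```

```bash
python3 st.py .493 -.355 .157; python3 -c "
from h import *
t=cap('top','t5');s=cap('side','g5')"
```

```text
pos [ 0.4842 -0.2374  0.2684] z 0.01 pitch 89.86 F [ 1.4 -0.2  0.2] w 0.0467 q [-26.  18.   8.  80.   0.  64.] t 22.125
tool dx dy dz cm (z=+x): 11.14 -11.76 0.88
```

View pics/g5.png

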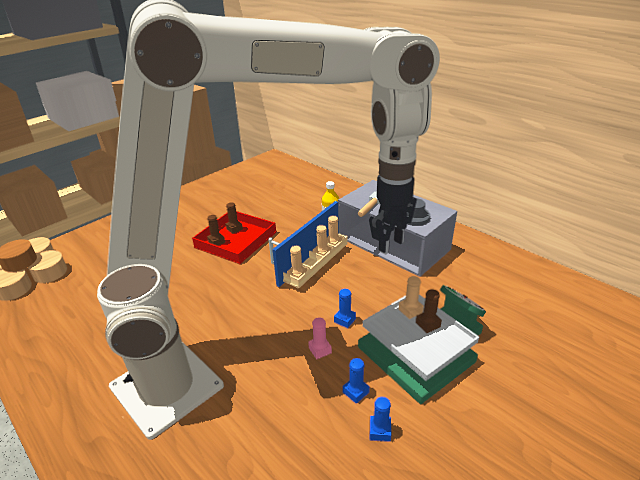

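{"fn": "move_arm", "kwargs": {"rows": [[[0.55,0,-5.9,0.4,0,0,0],[0.55,0,-5.9,0.4,0,0,0],[0.55,1.0,0,0,0,0,0],[0.55,4.5,0,0,0,0,0],[0.55,3.5,0,0,0,0,0],[0.55,2.1,0,0,0,0,0],[0.0,0,0,0,0,0,0],[0.0,0,0,0,0,0,0]]]}}

```text
time: 23.22
position: [0.4924, -0.3527, 0.1575]
tcp_rot: [-21.8, 90.0, -21.8]
wrist_force: [-0.9, 1.1, -0.2]
grip_width: 0.0293
```

{"fn": "move_arm", "kwargs": {"rows": [[[0.0,0,0,0,0,0,0],[0.0,-3,0,0,0,0,0],[0.0,-5,0,0,0,0,0],[0.0,-3.6,0,0,0,0,0]]]}}

```text
time: 23.72
position: [0.4925, -0.3539, 0.2756]
tcp_rot: [-37.7, 89.8, -37.7]
wrist_force: [0.6, -0.1, -1.5]
grip_width: 0.029
```

```bash
python3 st.py .518 .329 .087; python3 -c "
from h import *
s=cap('side','g6')"
```

```text
pos [ 0.4925 -0.3539  0.2756] z -0.0 pitch 89.78 F [ 0.6 -0.1 -1.5] w 0.029 q [-36.  26.  21.  85.  -0.  54.] t 23.725
tool dx dy dz cm (z=+x): 18.86 68.29 2.55
```

View pics/g6.png

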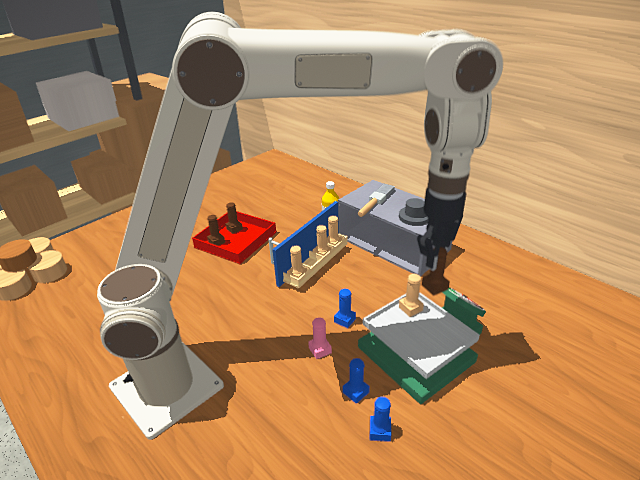

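{"fn": "move_arm", "kwargs": {"rows": [[[0.0,0,4.0,0.1,0,0,0],[0.0,0,5.8,0.2,0,0,0],[0.0,0,5.8,0.2,0,0,0],[0.0,0,5.8,0.2,0,0,0],[0.0,0,5.8,0.2,0,0,0],[0.0,0,5.8,0.2,0,0,0],[0.0,0,5.8,0.2,0,0,0],[0.0,0,5.8,0.2,0,0,0]]]}}

```text
time: 24.78
position: [0.507, 0.0943, 0.273]
tcp_rot: [4.4, 89.9, 4.3]
wrist_force: [1.1, 0.7, -1.8]
grip_width: 0.0291
```

{"fn": "move_arm", "kwargs": {"rows": [[[0.0,0,5.8,0.2,0,0,0],[0.0,0,5.8,0.2,0,0,0],[0.0,0,5.8,0.2,0,0,0],[0.0,0,4.5,0.2,0,0,0],[0.0,0,1.8,0.2,0,0,0]]]}}

```text
time: 25.4
position: [0.5165, 0.3326, 0.2722]
tcp_rot: [48.1, 89.9, 48.2]
wrist_force: [0.3, 0.0, -1.5]
grip_width: 0.0288
```

```bash
python3 st.py .518 .329 .087; python3 -c "
from h import *
t=cap('top','t7');s=cap('side','g7')
print(find(t,'tray_in'),find(s,'tray_in'))"
```

```text
pos [0.5165 0.3326 0.2722] z 0.19 pitch 89.94 F [ 0.3  0.  -1.5] w 0.0288 q [ 33.  27.  22.  85.   0. 123.] t 25.4
tool dx dy dz cm (z=+x): 18.52 -0.36 0.15
[(0.68, [0.468, 0.364, 0.005])] [(0.74, [0.462, 0.362, 0.009])]
```

View pics/g7.png

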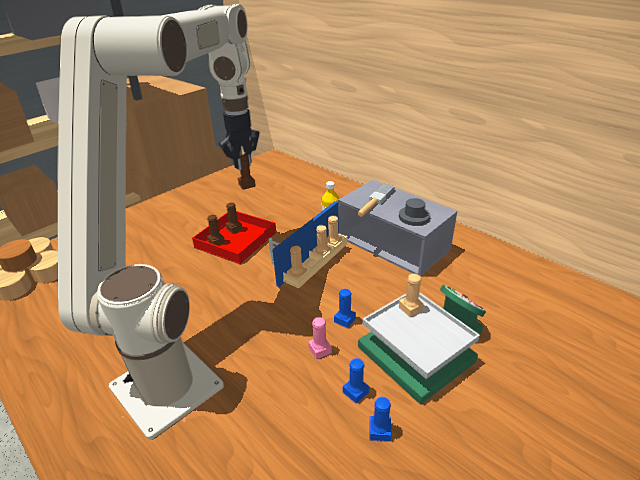

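View pics/t7.png

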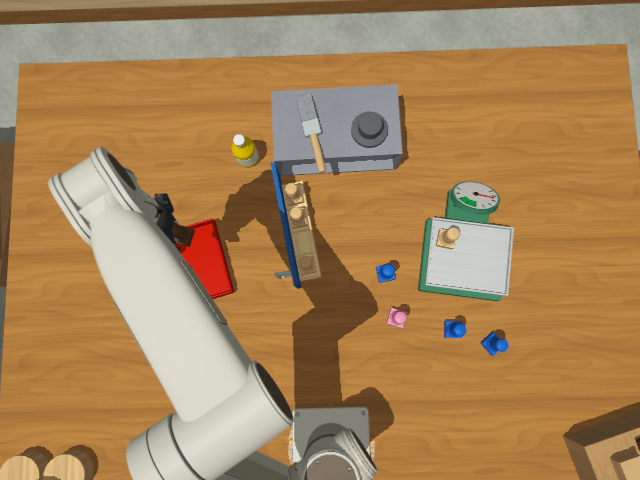

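{"fn": "move_arm", "kwargs": {"rows": [[[0.0,5.0,-0.3,0.1,0,0,0],[0.0,6.0,0,0,0,0,0],[0.0,4.5,0,0,0,0,0],[0.0,2.3,0,0,0,0,0],[0.0,0.7,0,0,0,0,0],[0.0,0,0,0,0,0,0],[0.55,0,0,0,0,0,0],[0.55,0,0,0,0,0,0]]]}}

```text
time: 26.6
position: [0.519, 0.3271, 0.0892]
tcp_rot: [31.9, 89.8, 31.9]
wrist_force: [0.2, -0.5, -0.4]
grip_width: 0.0467
```

{"fn": "move_arm", "kwargs": {"rows": [[[0.55,-5,0,0,0,0,0],[0.55,-6,0,0,0,0,0],[0.55,-6,0,0,0,0,0],[0.55,-1,-4.0,0,0,0,0],[0.55,0,-5.8,0,0,0,0],[0.55,0,-5.8,0,0,0,0]]]}}

```text
time: 27.35
position: [0.5181, 0.1695, 0.2688]
tcp_rot: [14.0, 89.8, 14.1]
wrist_force: [0.2, -0.7, 0.9]
grip_width: 0.0471
```

```bash
python3 st.py; python3 -c "
from h import *
t=cap('top','t8');s=cap('side','g8')
for r in ((t,'top'),(s,'side')): print(find(r[0],'rack'),find(r[0],'pale1_mid'),find(r[0],'door_handle'))
a=cv2.resize(t['pixels'][150:300,250:370],None,fx=5,fy=4,interpolation=cv2.INTER_CUBIC)
b=cv2.resize(s['pixels'][180:300,250:370],None,fx=5,fy=5,interpolation=cv2.INTER_CUBIC)
d=cv2.resize(t['pixels'][170:260,420:520],None,fx=6,fy=6,interpolation=cv2.INTER_CUBIC)
cv2.imwrite('pics/r1.png',a);cv2.imwrite('pics/r2.png',b);cv2.imwrite('pics/d1.png',d)
"
```

```text
pos [0.5181 0.1695 0.2688] z 0.09 pitch 89.82 F [ 0.2 -0.7  0.9] w 0.0471 q [ 18.  18.   9.  81.  -0. 108.] t 27.35
[(0.88, [0.551, 0.064, 0.022])] [(0.74, [0.641, 0.084, 0.072])] [(0.62, [0.427, 0.117, 0.096])]
[(0.69, [0.548, 0.067, 0.022]), (0.57, [0.457, 0.049, 0.073])] [(0.84, [0.639, 0.08, 0.071])] [(0.88, [0.422, 0.117, 0.094]), (0.35, [0.581, 0.072, 0.073])]
```

View pics/g8.png

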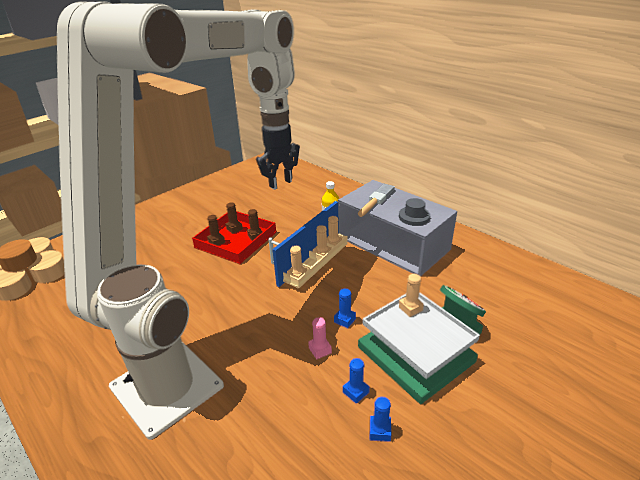

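View pics/r1.png

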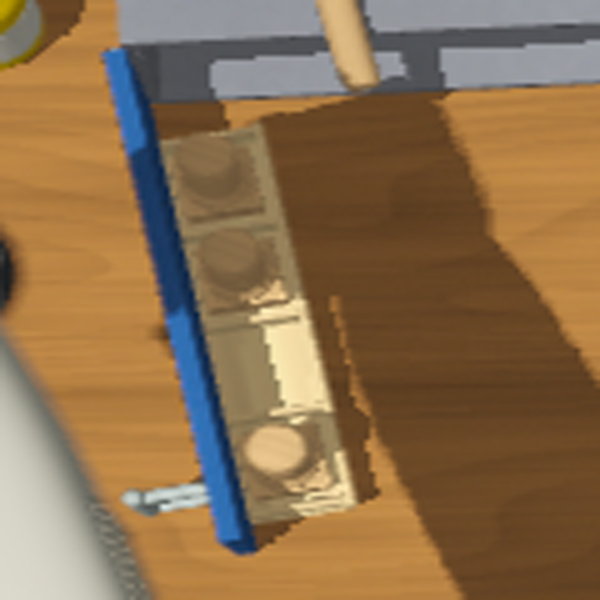

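View pics/d1.png

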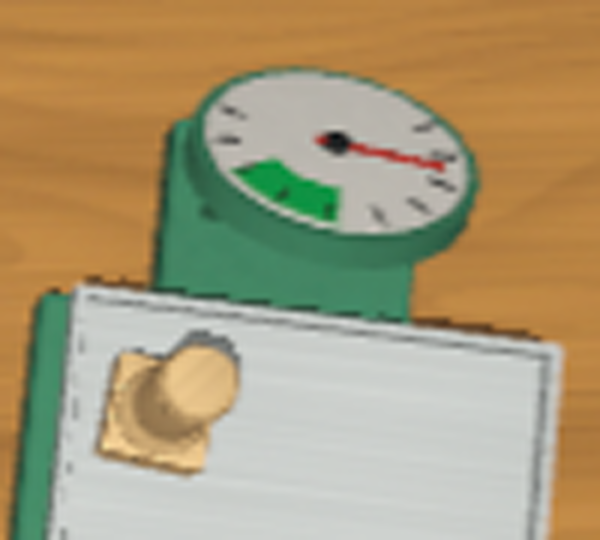

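{"fn": "move_arm", "kwargs": {"rows": [[[0.55,0,-5,-2.5,0,0,0],[0.55,0,-5,-2.5,0,0,0],[0.55,0,-2.0,-1.1,-9.3,0,0],[0.55,3,0,0,0,0,0],[0.55,0,0,0,0,0,0]]]}}

```text
time: 28.38
position: [0.4555, 0.0511, 0.2357]
tcp_rot: [175.3, 89.7, -175.3]
wrist_force: [-0.4, -0.4, 0.2]
grip_width: 0.0471
```

```bash
python3 st.py .457 .049 .102; python3 -c "
from h import *
s=cap('side');t=cap('top')
for c in (s,t): print(find(c,'pale1_mid'))
b=cv2.resize(s['pixels'][140:300,230:370],None,fx=4,fy=4,interpolation=cv2.INTER_CUBIC)
cv2.imwrite('pics/r2.png',b)
"
```

```text
pos [0.4555 0.0511 0.2357] z 9.38 pitch 89.75 F [-0.4 -0.4  0.2] w 0.0471 q [ 6. 10. -7. 73.  0. 87.] t 28.375
tool dx dy dz cm (z=+x): 13.37 -0.21 0.15
[(0.61, [0.638, 0.081, 0.07])]
[(0.73, [0.64, 0.083, 0.07])]
```

View pics/r2.png

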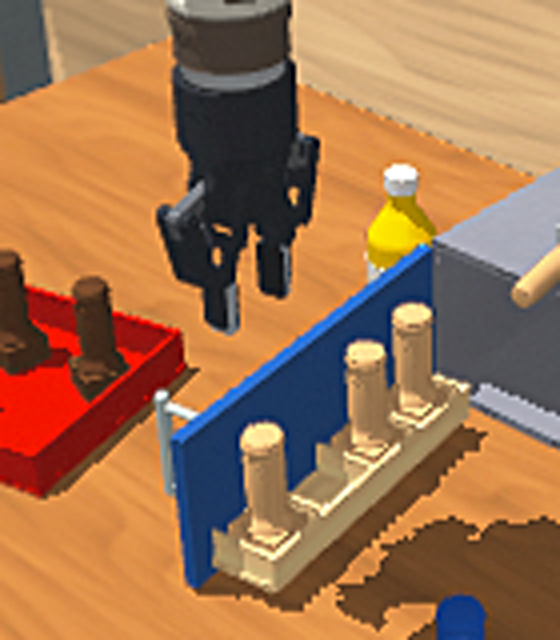

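```bash
python3 -c "
from h import *
s=cap('side');t=cap('top')
print(ray(s,[(295.5,249.2),(321.2,229),(333,218.5)],.122).round(3))
print(ray(t,[(250+275/5,150+449/4),(250+233/5,150+257/4),(250+205/5,150+163/4)],.122).round(3))
"
```

```text
[[0.451 0.044 0.122]
 [0.57  0.062 0.122]
 [0.635 0.076 0.122]]
[[0.454 0.05  0.122]
 [0.573 0.068 0.122]
 [0.633 0.081 0.122]]
```

{"fn": "move_arm", "kwargs": {"rows": [[[0.55,4.5,-0.2,0,0,0,0],[0.55,4.5,0,0,0,0,0],[0.55,2.8,0,0,0,0,0],[0.55,1.5,0,0,0,0,0],[0.0,0,0,0,0,0,0],[0.0,0,0,0,0,0,0],[0.0,0,0,0,0,0,0]]]}}

```text
time: 29.55
position: [0.4579, 0.0487, 0.1052]
tcp_rot: [-2.4, 89.9, 6.9]
wrist_force: [-0.3, -0.4, -1.1]
grip_width: 0.0291
```

```bash
python3 st.py .457 .049 .102; python3 -c "
from h import *
s=cap('side')
b=cv2.resize(s['pixels'][140:300,230:370],None,fx=4,fy=4,interpolation=cv2.INTER_CUBIC)
cv2.imwrite('pics/r3.png',b)
"
```

```text
pos [0.4579 0.0487 0.1052] z 9.31 pitch 89.9 F [-0.3 -0.4 -1.1] w 0.0291 q [  6.  16. -20.  54.   0.  87.] t 29.55
tool dx dy dz cm (z=+x): 0.32 0.03 -0.09
```

View pics/r3.png

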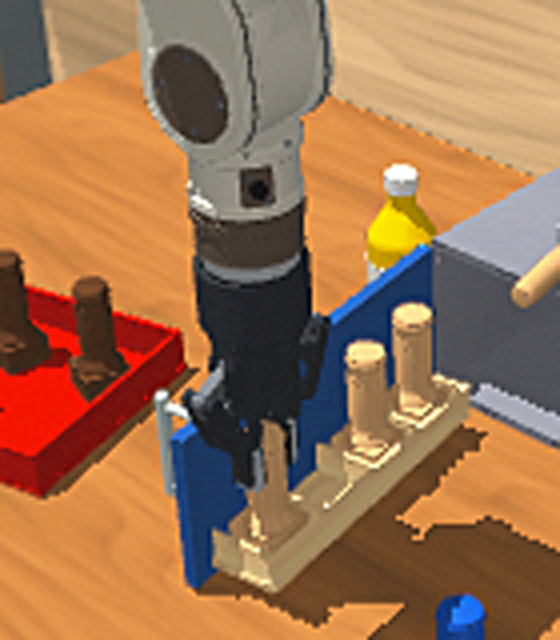

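{"fn": "move_arm", "kwargs": {"rows": [[[0.0,-3,0,0,0,0,0],[0.0,-5,0,0,0,0,0],[0.0,-5.5,0,0,0,0,0],[0.0,-3,0,0,9.3,0,0],[0.0,0,-5.6,-0.4,0,0,0],[0.0,0,-5.8,-0.4,0,0,0],[0.0,0,-5.8,-0.4,0,0,0],[0.0,0,-5.8,-0.4,0,0,0]]]}}

```text
time: 30.6
position: [0.441, -0.1832, 0.27]
tcp_rot: [-16.1, 89.9, -16.1]
wrist_force: [-0.1, 1.1, -1.5]
grip_width: 0.0286
```

{"fn": "move_arm", "kwargs": {"rows": [[[0.0,0,-5.7,-0.4,0,0,0],[0.0,0,-5.6,-0.3,0,0,0],[0.0,0,0,0,0,0,0],[0.0,3.0,0,0,0,0,0],[0.0,0,0,0,0,0,0]]]}}

```text
time: 31.22
position: [0.4329, -0.2929, 0.2375]
tcp_rot: [142.9, 89.7, 143.0]
wrist_force: [-0.3, -0.2, -0.7]
grip_width: 0.029
```

```bash
python3 st.py .435 -.294 .167; python3 -c "
from h import *
s=cap('side','g9')
"
```

```text
pos [ 0.4329 -0.2929  0.2375] z 0.03 pitch 89.69 F [-0.3 -0.2 -0.7] w 0.029 q [-34.  17.   3.  76.   0.  56.] t 31.225
tool dx dy dz cm (z=+x): 7.05 -0.11 0.21
```

View pics/g9.png

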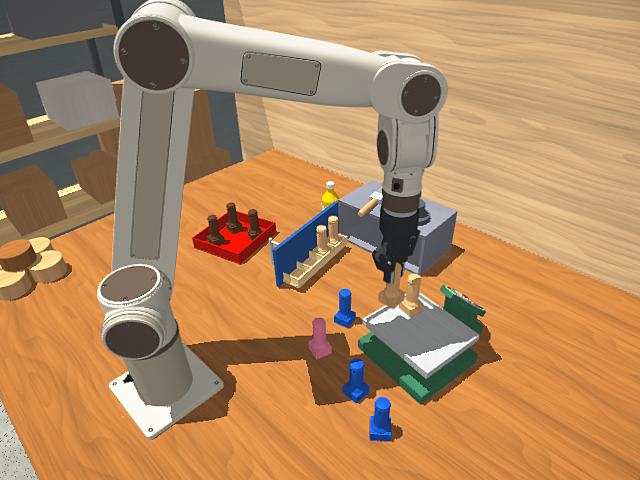

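{"fn": "move_arm", "kwargs": {"rows": [[[0.0,3.5,-0.1,0.1,0,0,0],[0.0,2.3,0,0,0,0,0],[0.0,1.0,0,0,0,0,0],[0.0,0.4,0,0,0,0,0],[0.0,0.3,0,0,0,0,0],[0.55,0,0,0,0,0,0],[0.55,0,0,0,0,0,0],[0.55,-3,0,0,0,0,0]]]}}

```text
time: 32.28
position: [0.434, -0.2946, 0.193]
tcp_rot: [145.5, 89.7, 145.5]
wrist_force: [-0.8, -0.2, 0.5]
grip_width: 0.0468
```

{"fn": "move_arm", "kwargs": {"rows": [[[0.55,-5,0,0,0,0,0],[0.55,-2.5,4.0,1.5,0,0,0],[0.55,0,5.6,2.2,0,0,0],[0.55,0,5.6,2.2,0,0,0],[0.55,0,5.6,2.2,0,0,0],[0.55,0,5.6,2.2,0,0,0],[0.55,0,5.6,2.2,-9.3,0,0]]]}}

```text
time: 33.15
position: [0.561, 0.0264, 0.2701]
tcp_rot: [-13.8, 89.9, -4.2]
wrist_force: [0.7, -0.6, -0.1]
grip_width: 0.047
```

```bash
python3 st.py .577 .068 .105; python3 -c "
from h import *
s=cap('side','g10'); t=cap('top','t10')
d=cv2.resize(t['pixels'][170:310,400:520],None,fx=5,fy=4.2,interpolation=cv2.INTER_CUBIC)
cv2.imwrite('pics/d2.png',d)
"
```

```text
pos [0.561  0.0264 0.2701] z 9.55 pitch 89.9 F [ 0.7 -0.6 -0.1] w 0.047 q [ 3. 20. 12. 82. -0. 83.] t 33.15
tool dx dy dz cm (z=+x): 16.51 4.16 1.6
```

View pics/d2.png

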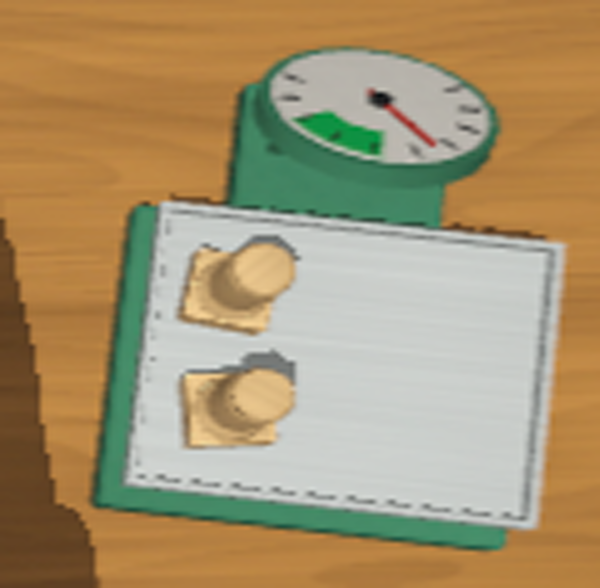

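View pics/g10.png

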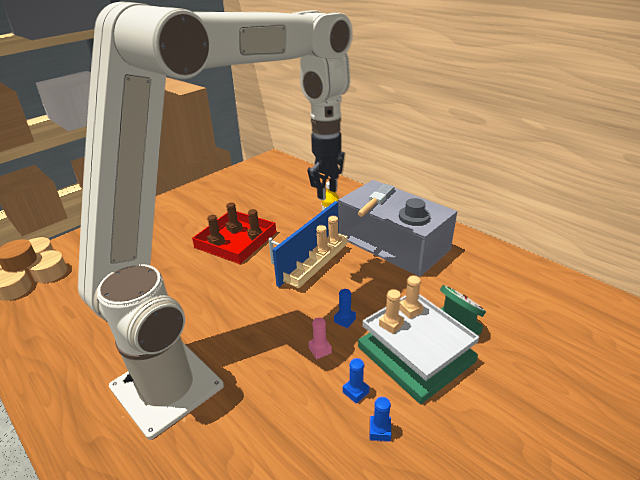

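{"fn": "move_arm", "kwargs": {"rows": [[[0.5,2,3.9,2.3,0,0,0],[0.5,3,0,0,0,0,0],[0.5,0,0,0,0,0,0]]]}}

```text
time: 33.62
position: [0.5749, 0.0665, 0.2171]
tcp_rot: [-179.9, 89.7, -170.6]
wrist_force: [0.6, -0.2, 0.1]
grip_width: 0.0427
```

```bash
python3 st.py .576 .068 .105
```

```text
pos [0.5749 0.0665 0.2171] z 9.3 pitch 89.68 F [ 0.6 -0.2  0.1] w 0.0427 q [ 7. 24. 10. 76. -0. 87.] t 33.625
tool dx dy dz cm (z=+x): 11.21 0.15 0.11
```

{"fn": "move_arm", "kwargs": {"rows": [[[0.5,4.5,0.1,0.1,0,0,0],[0.5,4.0,0,0,0,0,0],[0.5,2.5,0,0,0,0,0],[0.5,0,0,0,0,0,0],[0.0,0,0,0,0,0,0],[0.0,0,0,0,0,0,0],[0.0,0,0,0,0,0,0]]]}}

```text
time: 34.5
position: [0.5788, 0.0679, 0.1114]
tcp_rot: [-7.6, 89.8, 1.7]
wrist_force: [-0.5, -0.2, 5.0]
grip_width: 0.0284
```

```bash
python3 st.py .576 .068 .105; python3 -c "
from h import *
s=cap('side')
b=cv2.resize(s['pixels'][140:300,230:370],None,fx=4,fy=4,interpolation=cv2.INTER_CUBIC)
cv2.imwrite('pics/r4.png',b)
"
```

```text
pos [0.5788 0.0679 0.1114] z 9.3 pitch 89.78 F [-0.5 -0.2  5. ] w 0.0284 q [ 7. 28. -0. 62. -0. 87.] t 34.5
tool dx dy dz cm (z=+x): 0.64 0.01 -0.28
```

View pics/r4.png

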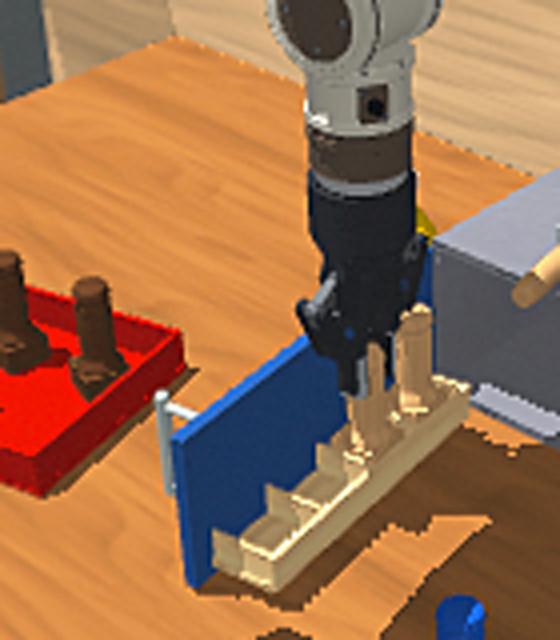

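{"fn": "move_arm", "kwargs": {"rows": [[[0.0,-3,0,0,0,0,0],[0.0,-5,0,0,0,0,0],[0.0,-5.5,0,0,0,0,0],[0.0,-3,0,0,9.3,0,0],[0.0,0,-5.2,-1.8,0,0,0],[0.0,0,-5.4,-1.8,0,0,0],[0.0,0,-5.4,-1.8,0,0,0],[0.0,0,-5.4,-1.8,0,0,0]]]}}

```text
time: 35.55
position: [0.5046, -0.1474, 0.2744]
tcp_rot: [58.2, 90.0, 58.2]
wrist_force: [0.6, -0.7, -0.9]
grip_width: 0.0286
```

{"fn": "move_arm", "kwargs": {"rows": [[[0.0,0,-5.4,-1.8,0,0,0],[0.0,0,-5.4,-1.8,0,0,0],[0.0,0,-5.4,-1.8,0,0,0],[0.0,0,-5.4,-1.8,0,0,0],[0.0,0,-4.2,-1.8,0,0,0],[0.0,0,0,0,0,0,0]]]}}

```text
time: 36.3
position: [0.4137, -0.4068, 0.2736]
tcp_rot: [168.0, 89.9, 167.8]
wrist_force: [0.2, 0.5, -1.7]
grip_width: 0.0289
```

```bash
python3 st.py .416 -.405 .167; python3 -c "
from h import *
s=cap('side','g11')
"
```

```text
pos [ 0.4137 -0.4068  0.2736] z -0.29 pitch 89.95 F [ 0.2  0.5 -1.7] w 0.0289 q [-45.  23.  16.  84.  -0.  46.] t 36.3
tool dx dy dz cm (z=+x): 10.66 0.18 0.23
```

View pics/g11.png

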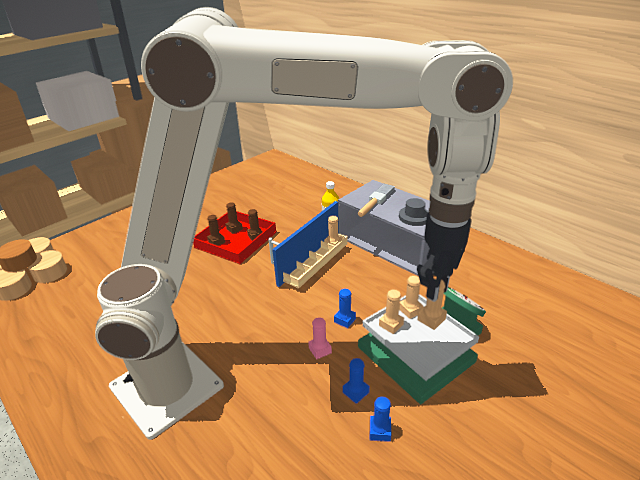

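{"fn": "move_arm", "kwargs": {"rows": [[[0.0,4.0,0.1,0.2,0,0,0],[0.0,3.5,0,0,0,0,0],[0.0,2.0,0,0,0,0,0],[0.0,0.8,0,0,0,0,0],[0.0,0.5,0,0,0,0,0],[0.0,0.2,0,0,0,0,0],[0.0,0,0,0,0,0,0]]]}}

```text
time: 37.22
position: [0.418, -0.4033, 0.1651]
tcp_rot: [-37.3, 89.9, -37.3]
wrist_force: [1.2, 1.0, -0.9]
grip_width: 0.0287
```

```bash
python3 st.py ; python3 -c "
from h import *
s=cap('side')
b=cv2.resize(s['pixels'][230:400,330:490],None,fx=4,fy=3.5,interpolation=cv2.INTER_CUBIC)
cv2.imwrite('pics/g12.png',b)
"
```

```text
pos [ 0.418  -0.4033  0.1651] z 0.02 pitch 89.92 F [ 1.2  1.  -0.9] w 0.0287 q [-44.  26.   4.  69.   0.  46.] t 37.225
```

View pics/g12.png

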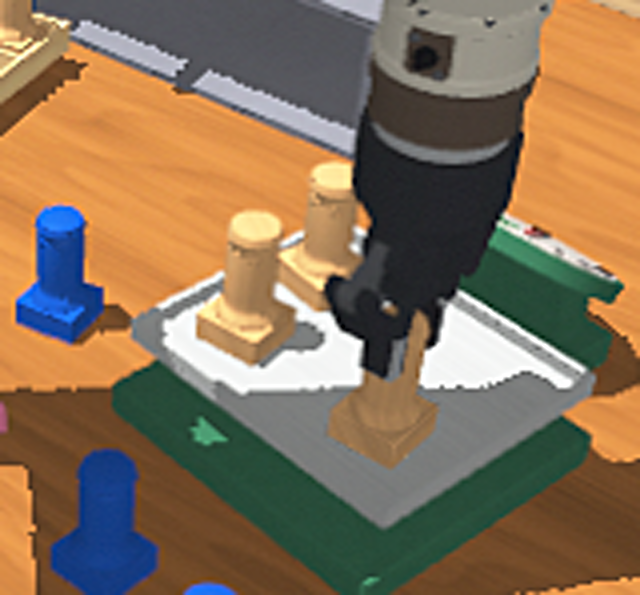

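{"fn": "move_arm", "kwargs": {"rows": [[[0.0,0.3,0,0,0,0,0],[0.0,0.2,0,0,0,0,0],[0.55,0,0,0,0,0,0],[0.55,0,0,0,0,0,0],[0.55,-3,0,0,0,0,0],[0.55,-5,0,0,0,0,0],[0.55,-3,4.0,1.5,0,0,0],[0.55,0,5.4,1.8,0,0,0]]]}}

```text
time: 38.28
position: [0.452, -0.3102, 0.2726]
tcp_rot: [-34.9, 89.6, -35.1]
wrist_force: [0.2, 0.9, -0.3]
grip_width: 0.0469
```

{"fn": "move_arm", "kwargs": {"rows": [[[0.55,0,5.4,1.8,0,0,0],[0.55,0,5.4,1.8,0,0,0],[0.55,0,5.4,1.8,0,0,0],[0.55,0,5.4,1.8,0,0,0],[0.55,0,5.4,1.8,0,0,0],[0.55,0,5.4,1.8,-9.3,0,0]]]}}

```text
time: 39.02
position: [0.5589, 0.0166, 0.2695]
tcp_rot: [-36.2, 90.0, -26.6]
wrist_force: [1.4, -0.4, 0.3]
grip_width: 0.047
```

```bash
python3 st.py .637 .080 .105; python3 -c "
from h import *
s=cap('side','g13'); t=cap('top','t13')
d=cv2.resize(t['pixels'][170:260,420:520],None,fx=7,fy=6,interpolation=cv2.INTER_CUBIC)
cv2.imwrite('pics/d3.png',d)
"
```

```text
pos [0.5589 0.0166 0.2695] z 9.56 pitch 89.96 F [ 1.4 -0.4  0.3] w 0.047 q [ 2. 20. 12. 82. -0. 82.] t 39.025
tool dx dy dz cm (z=+x): 16.45 6.34 7.81
```

View pics/d3.png

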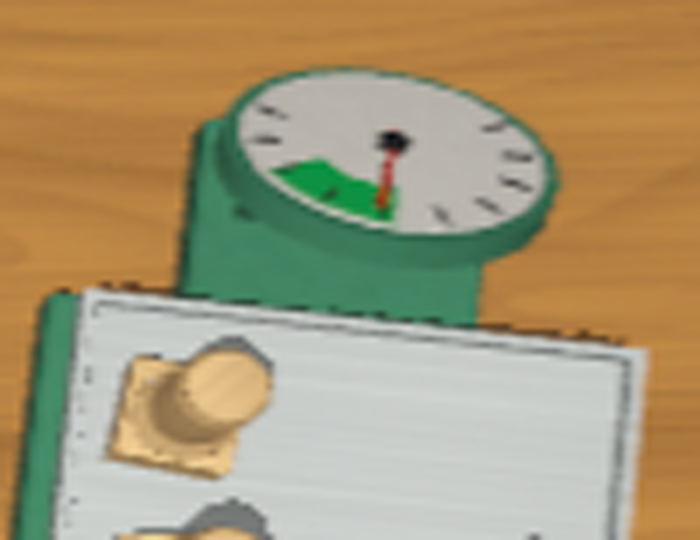

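View pics/g13.png

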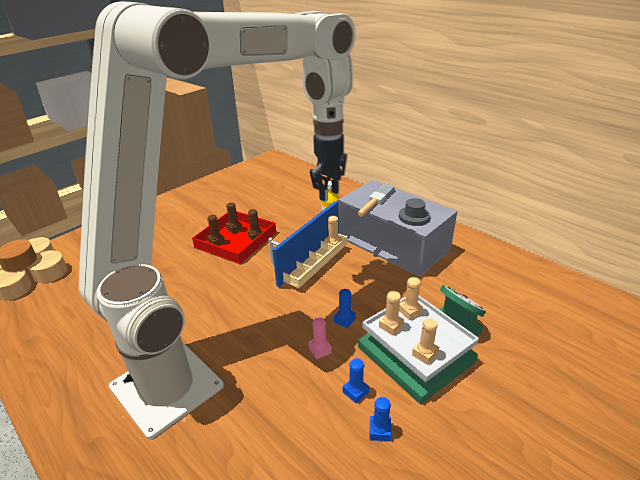

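```bash
cat > dial.py <<'E'
from h import *
def read(t,show=None):
    F=8; x0,y0,x1,y1=440,175,510,220
    a=cv2.resize(t['pixels'][y0:y1,x0:x1],None,fx=F,fy=F,interpolation=cv2.INTER_CUBIC).astype(int)
    B,G,R=a[...,0],a[...,1],a[...,2]
    face=((B>140)&(G>140)&(R>140)) 
    green=(G>R+60)&(G>B+60)&(G>110)
    red=(R>G+70)&(R>B+70)
    # face blob
    m=(face|(red)|((G>R+60)&(G>B+40))).astype(np.uint8)
    return a,face,green,red
t=cap('top'); 
a,face,green,red=read(t)
im=np.zeros(a.shape,np.uint8); im[face]=(255,255,255); im[green]=(0,255,0); im[red]=(0,0,255)
cv2.imwrite('pics/seg.png',np.vstack([a.clip(0,255).astype(np.uint8),im])[:, :])
E
python3 dial.py
```

```text
(no output)
```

View pics/seg.png

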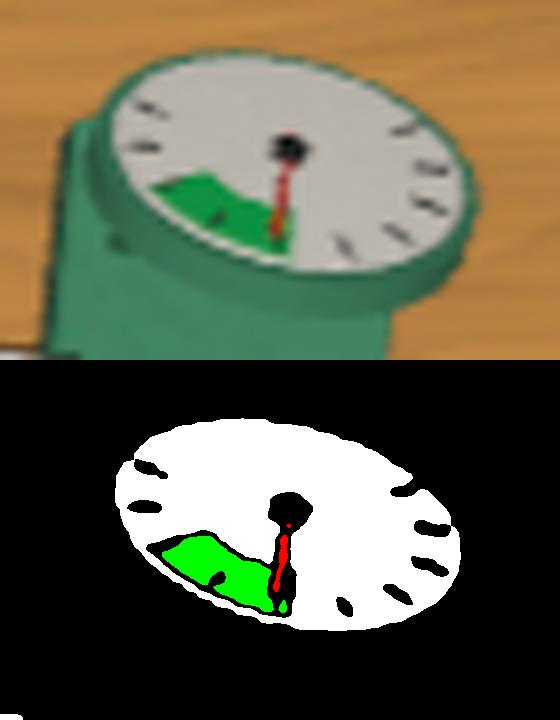

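```bash
cat > dang.py <<'E'
import numpy as np,cv2
from dial import face,green,red
m=(face).astype(np.uint8); n,l,st,c=cv2.connectedComponentsWithStats(m)
k=1+np.argmax(st[1:,4]); cs,_=cv2.findContours((l==k).astype(np.uint8),cv2.RETR_EXTERNAL,cv2.CHAIN_APPROX_NONE)
h=cv2.convexHull(cs[0]); 
(e,ax,an)=cv2.fitEllipse(max(cs,key=len)); print(e,ax,an)
th=np.radians(an); Rm=np.array([[np.cos(th),np.sin(th)],[-np.sin(th),np.cos(th)]])
S=np.diag([1/(ax[0]/2),1/(ax[1]/2)])
def rect(p): return Rm.T@S@Rm@(np.array(p,float)-np.array(e))
hub=rect((289,150)); print('hub rect',hub)
def ang(p,o=None):
    v=rect(p)-(hub if o is None else o); return np.degrees(np.arctan2(v[1],v[0])).round(1),np.hypot(*v).round(2)
for nm,p in [('t0',(405,130)),('t3',(433,168)),('t6',(430,205)),('t9',(398,232)),('t12',(345,247)),('gs',(293,255)),('gs2',(295,210)),('t18',(216,218)),('ge',(152,187)),('t24',(145,147)),('t27',(152,107))]: print(nm,ang(p),ang(p,np.zeros(2)))
ys,xs=np.nonzero(red)
o=xs.size and np.array([(x,y) for x,y in zip(xs,ys)])
print('red n',len(o)); 
d=o-np.array([289,150]); far=o[np.hypot(*d.T)>30]
print('needle mean',ang(far.mean(0)), 'far', far.mean(0))
E
python3 dang.py
```

```text
(285.5660095214844, 164.746826171875) (196.65687561035156, 349.718017578125) 105.549560546875
hub rect [ 0.03768915 -0.14920568]
t0 (np.float64(-24.5), np.float64(0.8)) (np.float64(-32.2), np.float64(0.9))
t3 (np.float64(0.8), np.float64(0.85)) (np.float64(-8.8), np.float64(0.9))
t6 (np.float64(25.7), np.float64(0.87)) (np.float64(15.6), np.float64(0.86))
t9 (np.float64(50.4), np.float64(0.89)) (np.float64(41.5), np.float64(0.8))
t12 (np.float64(75.7), np.float64(0.92)) (np.float64(70.4), np.float64(0.79))
gs (np.float64(95.4), np.float64(1.03)) (np.float64(93.8), np.float64(0.88))
gs2 (np.float64(93.2), np.float64(0.59)) (np.float64(89.3), np.float64(0.43))
t18 (np.float64(124.6), np.float64(0.92)) (np.float64(128.5), np.float64(0.77))
ge (np.float64(149.0), np.float64(1.01)) (np.float64(155.9), np.float64(0.91))
t24 (np.float64(171.1), np.float64(0.88)) (np.float64(-179.1), np.float64(0.83))
t27 (np.float64(-161.1), np.float64(0.82)) (np.float64(-150.7), np.float64(0.85))
red n 379
needle mean (np.float64(101.8), np.float64(0.54)) far [280.68373494 203.10843373]
```

{"fn": "move_arm", "kwargs": {"rows": [[[0.5,0,4,-3.8,0,0,0],[0.5,0,4,-3.8,0,0,0],[0.5,0,4,-3.7,0,0,0],[0.5,3,0,0,0,0,0],[0.5,2,0,0,0,0,0],[0.5,0,0,0,0,0,0]]]}}

```text
time: 39.98
position: [0.4263, 0.1134, 0.2183]
tcp_rot: [-167.4, 89.8, -158.2]
wrist_force: [0.5, 0.8, -0.2]
grip_width: 0.0433
```

```bash
python3 st.py .4275 .1185 .115; python3 -c "
from h import *
s=cap('side','g14'); t=cap('top','t14')
print(find(s,'door_handle'),find(t,'door_handle'),find(s,'tray_in'),find(t,'tray_in'),find(t,'rack'))
"; python3 dang.py | tail -2; python3 -c "
from dang import *
print('tip',ang((275,232)))" | tail -1
```

```text
pos [0.4263 0.1134 0.2183] z 9.15 pitch 89.81 F [ 0.5  0.8 -0.2] w 0.0433 q [ 15.   8. -11.  70.  -0.  96.] t 39.975
tool dx dy dz cm (z=+x): 10.33 0.51 0.12
[(0.75, [0.423, 0.119, 0.095])] [(0.73, [0.431, 0.121, 0.096])] [(0.68, [0.461, 0.359, 0.005]), (0.68, [0.64, 0.083, 0.073])] [(0.74, [0.466, 0.362, 0.007])] [(0.83, [0.552, 0.065, 0.021]), (0.74, [0.499, 0.405, 0.053]), (0.36, [0.43, 0.12, 0.095])]
red n 399
needle mean (np.float64(101.8), np.float64(0.55)) far [280.65129683 203.4870317 ]
tip (np.float64(102.2), np.float64(0.84))
```

View pics/t14.png

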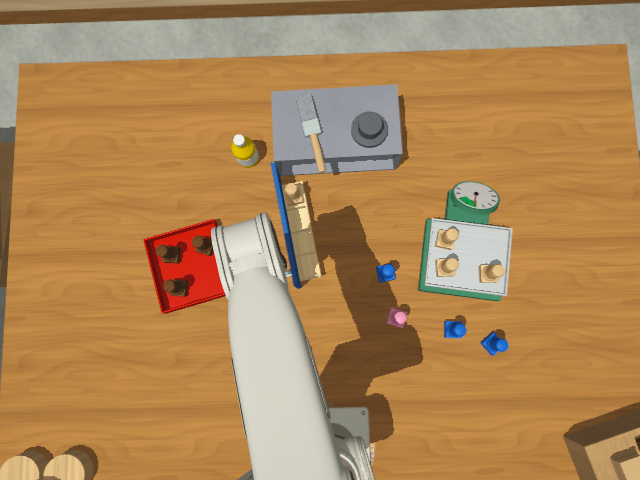

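View pics/g14.png

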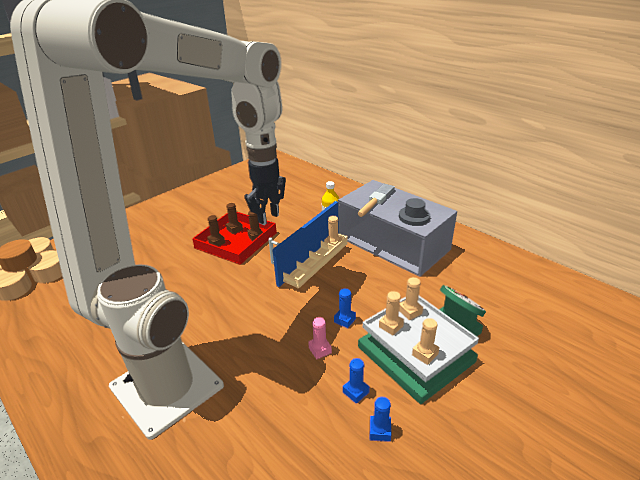

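View pics/seg.png

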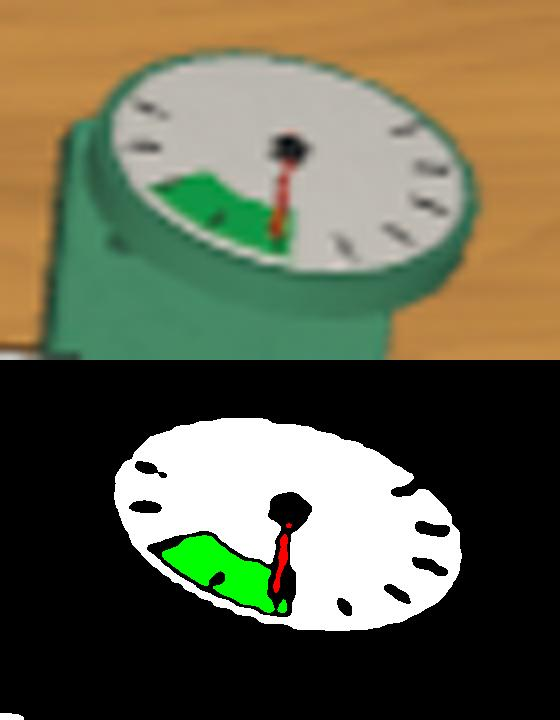

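{"fn": "move_arm", "kwargs": {"rows": [[[0.5,3,0.5,0.2,0,0,0],[0.5,3.5,0,0,0,0,0],[0.5,2.5,0,0,0,0,0],[0.5,1.3,0,0,0,0,0],[0.5,0,0,0,0,0,0]]], "newtons": 50}}

```text
time: 41.05
position: [0.4284, 0.1202, 0.1159]
tcp_rot: [-172.4, 89.9, -163.1]
wrist_force: [-0.4, 0.0, -0.9]
grip_width: 0.0429
```

```bash
python3 st.py .4275 .1185 .115; python3 -c "
from h import *
s=cap('side')
b=cv2.resize(s['pixels'][140:300,210:350],None,fx=4,fy=3.5,interpolation=cv2.INTER_CUBIC)
cv2.imwrite('pics/g15.png',b)
"
```

```text
pos [0.4284 0.1202 0.1159] z 9.31 pitch 89.91 F [-0.4  0.  -0.9] w 0.0429 q [ 16.  14. -21.  55.  -0.  96.] t 41.05
tool dx dy dz cm (z=+x): 0.09 -0.17 -0.09
```

View pics/g15.png

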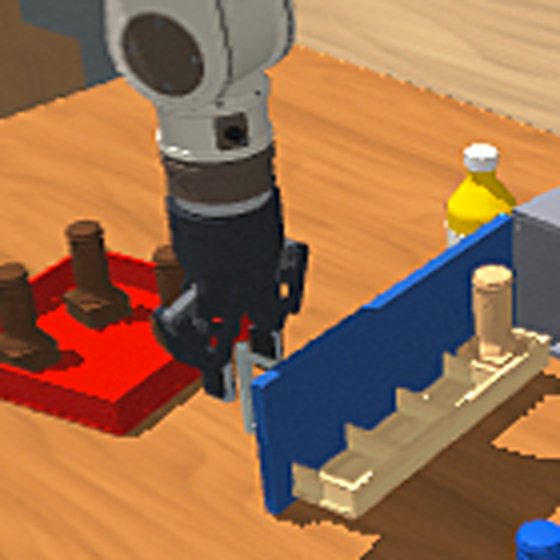

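{"fn": "move_arm", "kwargs": {"rows": [[[0.0,0,0,0,0,0,0],[0.0,0,0,0,0,0,0],[0.0,0,0,0,0,0,0],[0.0,0,0,0,0,0,0],[0.0,0,-1.44,-0.21,-3,0,0],[0.0,0,-2.9,-0.35,-6,0,0],[0.0,0,-2.9,-0.35,-6,0,0]]]}}

```text
time: 41.98
position: [0.436, 0.0474, 0.1172]
tcp_rot: [156.1, 89.9, -179.4]
wrist_force: [-1.1, -0.7, 2.7]
grip_width: 0.0099
```

```bash
cat > dr.py <<'E'
from h import *
s=readout.sense(); p=s['position'][:2]; r=s['tcp_rot']; d=p-[.706,.1155]
a=np.degrees(np.arctan2(d[1],d[0])); a=(a+360)%360; print('door deg ~', round(261.1-a,2),'r',np.linalg.norm(d).round(4),'zang',round((r[2]-r[0]+180)%360-180,2),'z',s['position'][2].round(4),'F',s['wrist_force'].round(1),'w',s['grip_width'].round(4))
E
python3 dr.py
```

```text
Traceback (most recent call last):
  File "dr.py", line 3, in <module>
    a=np.degrees(np.arctan2(d[1],d[0])); a=(a+360)%360; print('door deg ~', round(261.1-a,2),'r',np.linalg.norm(d).round(4),'zang',round((r[2]-r[0]+180)%360-180,2),'z',s['position'][2].round(4),'F',s['wrist_force'].round(1),'w',s['grip_width'].round(4))
                                                                                                                                                                                                                                    ^^^^^^^^^^^^^^^^^^^^^
AttributeError: 'float' object has no attribute 'round'
```

{"fn": "move_arm", "kwargs": {"rows": [[[0.0,0,-2.9,-0.35,-6,0,0],[0.0,0,-2.9,-0.35,-6,0,0],[0.0,0,-2.9,-0.35,-6,0,0],[0.0,0,-2.9,-0.35,-6,0,0],[0.0,0,-2.9,-0.35,-6,0,0]]]}}

```text
time: 42.6
position: [0.5081, -0.0794, 0.1172]
tcp_rot: [-176.7, 89.9, -122.2]
wrist_force: [-1.2, -0.1, 2.3]
grip_width: 0.0098
```

```bash
sed -i "s/s\['grip_width'\].round(4)/s['grip_width']/; s/s\['position'\]\[2\].round(4)/s['position'][2]/" dr.py; python3 dr.py; python3 -c "
from h import *
s=cap('side','g16')"
```

```text
door deg ~ 36.54 r 0.2778 zang 54.45 z 0.11719731674061569 F [-1.2 -0.1  2.3] w 0.009849231146463286
```

View pics/g16.png

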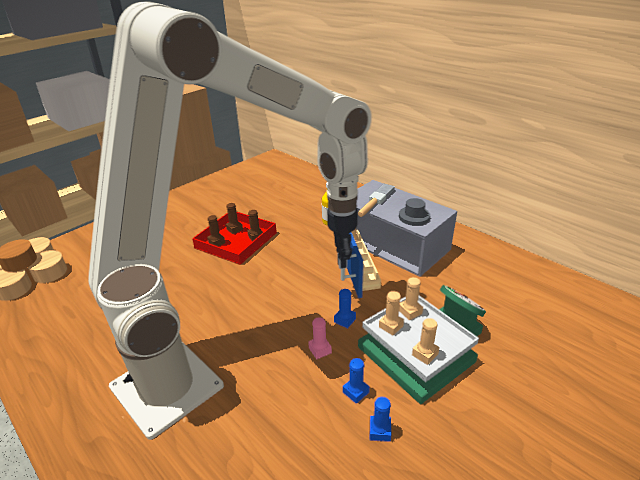

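{"fn": "move_arm", "kwargs": {"rows": [[[0.0,0,-2.9,-0.35,-6,0,0],[0.0,0,-2.9,-0.35,-6,0,0],[0.0,0,-2.9,-0.35,-6,0,0],[0.0,0,-2.9,-0.35,-6,0,0],[0.0,0,-2.9,-0.35,-6,0,0],[0.0,0,-1.44,-0.21,-3,0,0]]]}}

```text
time: 43.4
position: [0.6485, -0.156, 0.1172]
tcp_rot: [-126.2, 89.9, -38.9]
wrist_force: [-0.3, -1.5, 3.1]
grip_width: 0.0099
```

```bash
python3 dr.py
```

```text
door deg ~ 3.05 r 0.2775 zang 87.35 z 0.11724390330232808 F [-0.3 -1.5  3.1] w 0.009895304330402751
```

{"fn": "move_arm", "kwargs": {"rows": [[[0.0,0,-0.7,-0.1,-1.3,0,0],[0.0,0,-0.7,-0.1,-1.3,0,0],[0.0,0,-0.4,0,0,0,0],[0.0,0,0,0,0,0,0]]]}}

```text
time: 43.9
position: [0.6641, -0.1588, 0.1172]
tcp_rot: [159.0, 89.8, -111.2]
wrist_force: [-4.3, -5.8, 5.3]
grip_width: 0.0096
```

```bash
python3 dr.py
```

```text
door deg ~ -0.21 r 0.2775 zang 89.85 z 0.11724700626679299 F [-4.3 -5.8  5.3] w 0.009582026198269854
```

{"fn": "move_arm", "kwargs": {"rows": [[[0.0,0,-0.3,0,0,0,0],[0.0,0,-0.2,0,0,0,0],[0.0,0,0,0,0,0,0]]]}}

```text
time: 44.28
position: [0.6642, -0.1588, 0.1172]
tcp_rot: [102.8, 89.4, -167.4]
wrist_force: [-16.9, -5.9, 12.2]
grip_width: 0.0099
```

```bash
python3 dr.py
```

```text
door deg ~ -0.23 r 0.2775 zang 89.8 z 0.11723591930122358 F [-16.9  -5.9  12.2] w 0.009929370199193198
```

{"fn": "move_arm", "kwargs": {"rows": [[[0.0,0,0.4,0,0,0,0],[0.4,0,0,0,0,0,0],[0.4,0,0,0,0,0,0],[0.4,0,0,0,0,0,0],[0.4,-3,0,0,0,0,0],[0.4,-5,0,0,0,0,0],[0.4,-6,0,0,0,0,0],[0.4,0,4.5,3.5,0,0,0]]]}}

```text
time: 45.28
position: [0.6299, -0.1245, 0.2645]
tcp_rot: [-100.3, 88.7, -10.5]
wrist_force: [0.8, 0.9, -0.4]
grip_width: 0.0342
```

{"fn": "move_arm", "kwargs": {"rows": [[[0.4,0,4.5,4,0,0,0],[0.4,0,4.5,4,0,0,0],[0.4,0,4.5,4,0,0,0],[0.4,0,4.5,4,0,0,0],[0.4,0,4.5,4,0,0,0],[0.4,0,4,4,0,0,0],[0.4,0,0,0,0,0,0]]]}}

```text
time: 46.15
position: [0.3538, 0.1205, 0.2566]
tcp_rot: [7.1, 89.9, 97.4]
wrist_force: [0.7, 0.9, -0.3]
grip_width: 0.0343
```

```bash
python3 st.py; python3 -c "
from h import *
s=cap('side','g17'); t=cap('top','t17')
print(find(s,'door_handle'),find(t,'door_handle'),find(s,'tray_in'),find(t,'tray_in'))
for q in ['glue','faceplate','brush']: print(q,find(s,q),find(t,q))
a=cv2.resize(t['pixels'][80:200,260:420],None,fx=5,fy=5,interpolation=cv2.INTER_CUBIC); cv2.imwrite('pics/zg.png',a)
"; python3 dang.py | tail -2
```

```text
pos [0.3538 0.1205 0.2566] z 90.29 pitch 89.94 F [ 0.7  0.9 -0.3] w 0.0343 q [ 19.  -1. -15.  75.   0.  18.] t 46.15
[(0.97, [0.663, -0.16, 0.095])] [(0.8, [0.667, -0.161, 0.095])] [(0.56, [0.459, 0.357, 0.005])] [(0.67, [0.468, 0.361, 0.006])]
glue [(0.61, [0.761, 0.208, 0.004]), (0.18, [0.505, -0.298, 0.125])] [(0.67, [0.759, 0.206, 0.001])]
faceplate [(0.61, [0.773, -0.117, 0.143])] [(0.59, [0.775, -0.113, 0.139])]
brush [] [(0.59, [0.767, 0.023, 0.14])]
red n 413
needle mean (np.float64(101.8), np.float64(0.54)) far [280.62078652 203.25      ]
```

View pics/t17.png

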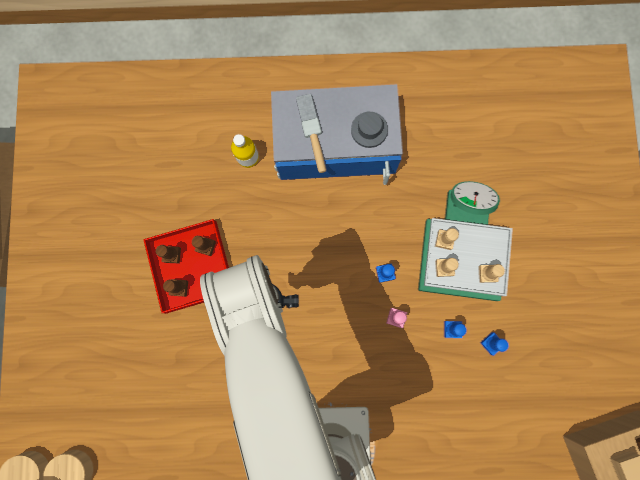

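View pics/g17.png

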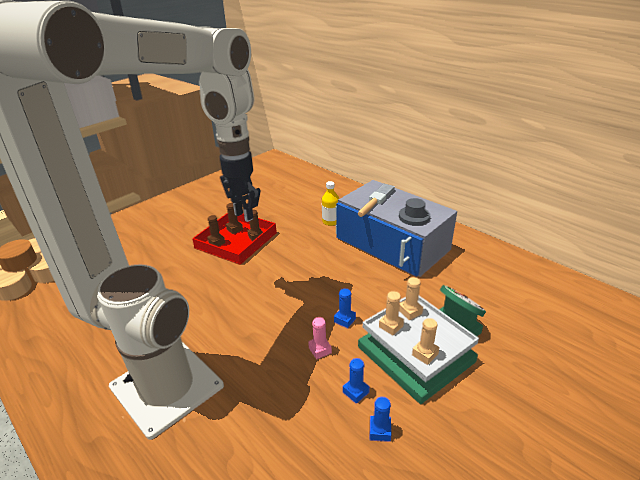

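View pics/zg.png

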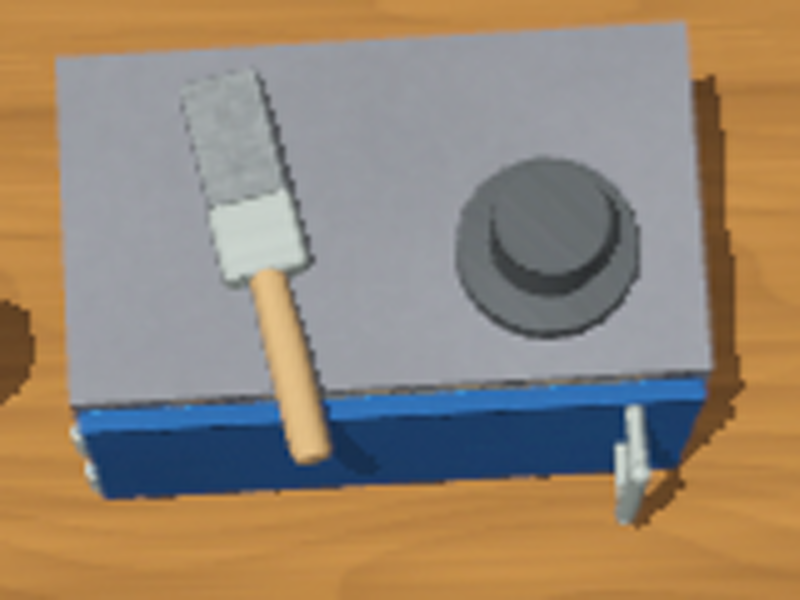

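View pics/seg.png

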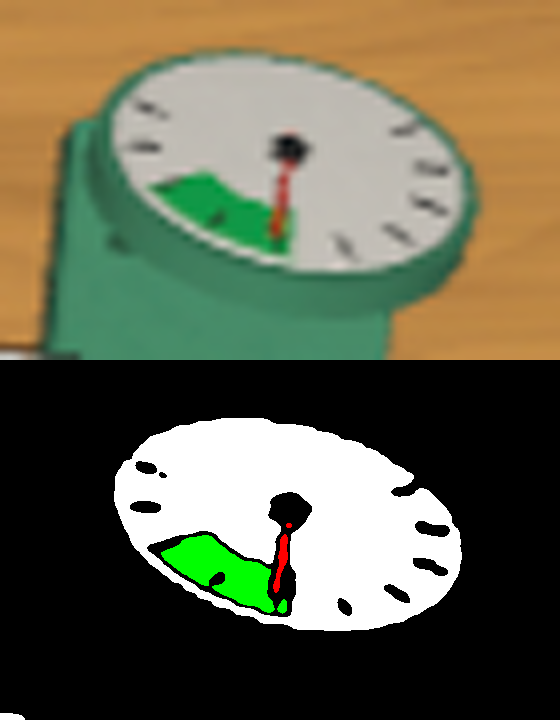

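```bash
python3 -c "
from h import *
print(job_done())"
```

```text
the job is handed in; nothing more can be done
None
```

I handed the job in, and my last checks agreed with every end condition I could see. `job_done()` gives no verdict, so the result isn't confirmed.

**What I did**
- **Door:** I swung it open by its handle to about 1.43 rad. After loading the scale I pushed it shut until it met its stop, with the wrist force rising to about 17 N.
- **Dark spindles:** All three from the pan are standing in the red tray.
- **Pale spindles:** I moved two from the rack onto the pan, next to the one already there. The third stayed in its rack pocket.

**Last checks**
- **Needle:** It reads about 15.2 mm, give or take 0.3 mm, and the green band is 14.5 to 21.2 mm. It is inside the green but near the lower edge, and the reading was the same in three looks about 7 s apart.
- **Door:** The closed door looks the same as in the first picture, and the handle is back at its starting position.
- **Other objects:** The glue, faceplate and brush read within about 5 mm of their starting positions. I didn't see the tray knocked or the grip slacken at any point.
- **Not checked:** The pale spindle left in the rack can't be seen behind the shut door. It was standing in its pocket just before I closed it.

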